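# Make up the two tart-shaping kits

### The arm

A 7-joint arm with a two-finger parallel gripper is mounted at the origin on the work surface. World frame = base frame: x ahead of the robot, y to its left, z up, the work surface at z = 0. Lengths are in mm, angles in rad, forces in N, time in s.
With the tool pointing down it reaches from about 350 to 900 mm from the base axis. Payload 8.1 kg.
Tool frame: the origin (TCP) lies at the very end of the fingers, on their centre line; the grasp point (between the pads) lies 19 mm behind it (hold_point_z is the distance from the TCP to the grasp point, in mm); z points along the fingers, y is the direction in which the jaws open and shut (so a half turn about z gives the same grasp; the last joint's range is limited). The gripper opens to 85 mm and grips with 20 to 120 N. Pads are 22 mm wide; open, the fingers measure 114 mm over their backs; the gripper's body (76 mm by 85 mm) begins 54 mm behind the grasp point. The pads swing forward as they close: fully open they stand 13 mm farther back than shut.
Start: joints at [1.173, 0.434, 0.025, 1.573, -0.012, 1.134, -0.075], TCP at [181.569, -598.059, 231.323] pointing down, gripper open.
Joint ranges: [-2.62, 2.62], [-0.44, 2.09], [-1.27, 1.32], [0.08, 2.57], [-1.32, 4.46], [0.12, 2], [-2.74, 2.74]. Speed limits (rad/s): [2.22, 2.22, 3.01, 3.01, 3.14, 3.14, 3.14].

### API

Orientations are given as a rotation vector (axis times angle).
In Python, from station import * gives the robot as it stands.
- The arm moves only by the tool step_arm, never from a script. Its argument "increments" is a list of rows, each an object of numbers: "wx", "wy", "wz": the turn, a rotation vector about the tool's x, y, z in degrees; "dx", "dy", "dz": the shift along the tool's x, y, z in m; "fingers": the opening, from 0 (shut) to 1 (fully open). A call has 1 to 5 rows; each row shifts and turns the commanded pose from where the row before left it, along the tool's axes as they then stand; what a row does not reach is not made up. A row lasts 1/10 s, in which the tool goes at most 50 mm and 8.59 degrees, less where a joint would pass 70% of its speed; a pose out of reach is approached as far as the arm can. A call with a gripper value outside its range is refused whole. The fingers move at their own pace and stop on an object; "newtons" is the grip in N (left out, the last holds). Time passes only in rows, so rows that do not move let the fingers close. It gives the time, the measured TCP pose, the force and the opening at its end, in the units of the state.
- sense(): the state, without advancing time (a new reading comes with each control period).
- camera(name): name is "scene" or "top"; returns a dict with "img" (480x640x3 uint8, blue, green, red), "z_map" (480x640 float32, mm along the optical axis (not along the pixel's ray), 0 where there is no reading), "K" (3x3 intrinsics, pixels), "R" (3x3) and "t" (3): a world point X has camera coordinates R X + t. Camera axes: x right, y down, z forward; pixel columns grow to the right and rows downward; lengths in mm; the calibration is good to about 2 mm. A picture is of the moment at which its call begins.
- sign_off(): hands the job in, once; it reports no verdict.
Trained networks look in a picture, given as the dict that the camera call returned (one of the last four; its "shot" number tells which), for a name from the list of things; names that differ only in an ending like _2 or _b are one class to them, and where a whole thing is asked for, a point or a joint stands for the part that bears it (a point fixed in the world has none). Each returns a list of dicts, best first, with "conf" (0 to 1); they miss things now and then, are a little off and sometimes report something else, mostly with a low value. They report only what shows in the picture. A call takes as long as a camera call. They do not tell look-alikes from the thing itself.
- trace(picture, label): "region" (480x640 bool, what is visible of it) and "point" ([column, row] in pixels, amid what is visible of it).
The state is a dict: "clock": time; "joint_positions": joint angles; "joint_velocities": joint speeds; "joint_torque": joint torques, N m; "tool_pos": TCP position; "eef_rot": TCP orientation; "contact_force": force on the tool from outside, world axes, zero at the start; "torque": the same for the moment, N m; "grip_width": finger opening in mm.
Only numpy, scipy, OpenCV 4.12 (cv2) and the standard library are available. Lean on these libraries where they do the work, as an engineer would, in place of code of your own. Each camera call takes 0.05 s, during which the arm holds its last target.

### The job

Make up two kits from the stock on the bench. In the wooden tray, lay the round ring flat in the wider pocket, stand the round tamper upright inside it, and set the little loaf tin upright in the narrower pocket; in the black tray, lay the square ring flat and stand the square tamper upright inside it. Leave the jar and the shaker where they are.

Things in the scene. Friction and masses are not known exactly. Their poses are not given: they have to be found in the camera images.
- wood_tray: Dark wooden kit tray with paler wooden walls, fixed to the bench, 116 (its x) by 190 (its y) mm, floor 4 mm thick, walls 6 mm thick and 10 mm high measured from the bench. A divider splits it along y into two pockets, each 104 mm in x: the wider (100 mm) is centred at y = +39 mm, the narrower (72 mm) at y = -53 mm. Origin: centre of the underside, z up.
- black_tray: Black steel kit tray with a single pocket, fixed to the bench, 116 (its x) by 110 (its y) mm outside, 104 by 98 mm inside, floor 4 mm thick, walls 6 mm thick and 10 mm high measured from the bench. Origin: centre of the underside, z up.
- round_ring: Round bright-steel tart ring, open at both ends, outside diameter 60 mm, inside 54 mm, 30 mm high, 80 g or so, loose, lying flat. Origin: centre of the underside, z up along its axis.
- square_ring: Square bright-steel tart ring, open at both ends, 58 by 58 mm outside (sides along its x and y), 52 mm inside, 30 mm high, 90 g or so, loose, lying flat. Origin: centre of the underside, z up.
- round_tamper: Round wooden tamper standing on its foot: foot 32 mm in diameter and 22 mm high, above it a straight handle 20 mm in diameter up to 95 mm. About 60 g, loose. Origin: centre of the underside, z up.
- square_tamper: Square wooden tamper standing on end: a plain bar 24 by 24 mm (sides along its x and y), 85 mm high. About 60 g, loose. Origin: centre of the underside, z up.
- loaf_tin: Mini loaf tin of grey metal, open at the top, 80 mm long (its x), 46 mm wide (its y), 34 mm high, walls 3 mm, about 100 g, loose. Origin: centre of the underside, z up.
- jar: White ceramic jar with a steel lid, 56 mm in diameter, 75 mm high, loose; a bystander among the stock, to be left alone. Origin: centre of the underside.
- shaker: Dark steel shaker with a rounded top, 52 mm in diameter, 80 mm high, loose; a bystander among the stock, to be left alone. Origin: centre of the underside.
Things that resemble listed ones, but are neither listed nor needed, are in the scene too. What is shaped like the square_ring but pink is not meant.

How it is judged (in metres and radians):
At the end, for the whole second after the job is handed in: Wooden tray: round ring in the wider pocket, round tamper inside it, loaf tin in the narrower. Black tray: square ring, square tamper inside it. All on the tray floor (underside under 8 mm above the bench, tilt under 0.1 rad), tampers within 22 mm of their ring's centre, released, at rest (x of round_ring in the frame of wood_tray between -0.03 and 0.03 m and y of round_ring in the frame of wood_tray between 0.012 and 0.066 m and x of loaf_tin in the frame of wood_tray between -0.02 and 0.02 m and y of loaf_tin in the frame of wood_tray between -0.07 and -0.036 m and x of square_ring in the frame of black_tray between -0.03 and 0.03 m and y of square_ring in the frame of black_tray between -0.027 and 0.027 m and horizontal distance between round_tamper and round_ring below 0.022 m and horizontal distance between square_tamper and square_ring below 0.022 m and height (world z) of each of round_ring, square_ring, round_tamper, square_tamper, loaf_tin below 0.008 m and angle between each of round_ring, square_ring, round_tamper, square_tamper, loaf_tin's own z axis and vertical below 0.1 rad and linear speed of each of round_ring, square_ring, round_tamper, square_tamper, loaf_tin below 0.02 m/s and angular speed of each of round_ring, square_ring, round_tamper, square_tamper, loaf_tin below 0.2 rad/s); the robot touches nothing.
It fails at once if the jar is moved more than 30 mm or tipped over (distance of jar from where it was at the start of the episode above 0.03 m or angle between jar's own z axis and vertical above 0.5 rad).
It fails at once if the shaker is moved more than 30 mm or tipped over (distance of shaker from where it was at the start of the episode above 0.03 m or angle between shaker's own z axis and vertical above 0.5 rad).
It also fails if it takes over 122 s, if anything falls off the work surface, if the arm or the gripper's body presses on something with over 40 N, if the wrist force passes 120 N, or if a joint passes its speed limit or range.

## Working session

There is one attempt and no reset: what is moved stays moved. The work goes in short steps, Python scripts to look and compute and a tool call to move; the robot and the scene stay as the last step left them, time stands still between calls to the robot, and variables do not carry over. Pictures are saved under pics/ and viewed, and the job is handed in when it is done.

Besides the shell and the picture viewer there is one more tool, called after "Call:" as name(argument=value, ...) on one line, values as JSON. step_arm: Moves the arm, as the interface text tells. Its arguments: {"type":"object","properties":{"increments":{"type":"array","items":{"type":"object","properties":{"wx":{"type":"number"},"wy":{"type":"number"},"wz":{"type":"number"},"dx":{"type":"number"},"dy":{"type":"number"},"dz":{"type":"number"},"fingers":{"type":"number"}}}},"newtons":{"type":"number"}},"required":["increments"]}

```bash
ls; mkdir -p pics; cat > look.py <<'E'
from station import *
import cv2,numpy as np
def shot(name,fn):
    d=camera(name); cv2.imwrite('pics/'+fn,d['img']); return d
E
python3 - <<'E'
from look import *
import pickle
s=sense();print(s)
for n in('scene','top'):
    d=shot(n,n+'0.png');pickle.dump(d,open(n+'0.pkl','wb'));print(n,d['K'].tolist(),d['R'].tolist(),d['t'].tolist() if hasattr(d['t'],'tolist') else d['t'])
E
```

```text
pics
{'clock': 0.0, 'joint_positions': array([ 1.17342378,  0.43524451,  0.02496997,  1.57409362, -0.01155939,
        1.1340024 , -0.07512472]), 'joint_velocities': array([-0.00073653, -0.00107554, -0.0007136 , -0.00038361, -0.0018883 ,
        0.00245988, -0.00161355]), 'joint_torque': array([-6.88597356e-04, -6.70484090e+01,  1.02484412e+00, -3.16213524e+01,
        1.55219313e-02,  1.25033024e-02,  2.45331751e-05]), 'tool_pos': array([ 181.36394995, -597.57904837,  230.51392225]), 'eef_rot': array([-3.10601660e+00, -4.61009701e-01,  6.48650671e-04]), 'contact_force': array([-0.85346655,  0.5134292 , -0.30826128]), 'torque': array([-0.00418118, -0.02100493,  0.01107969]), 'grip_width': 85.66924773404403}
scene [[475.801089285086, 0.0, 320.76261875335956], [0.0, 475.801089285086, 247.63162201816584], [0.0, 0.0, 1.0]] [[0.2679965571282919, 0.9633656758001761, 0.010218613284199707], [0.7332223211085729, -0.19707025946039897, -0.6508059162794753], [-0.6249502965800869, 0.1819062602723746, -0.7591753679343001]] [-137.30834191268073, -321.2469260992767, 1167.3145828807944]
top [[440.37959508334546, 0.0, 319.77398062000117], [0.0, 440.37959508334546, 234.65771758229315], [0.0, 0.0, 1.0]] [[0.010270781094808676, -0.9997331431386801, 0.020691871973266458], [-0.9815525473064339, -0.014030520809179032, -0.19067706039813373], [0.19091649465657196, -0.018351757296747435, -0.9814347176823166]] [-12.188349882736945, 515.3084053521361, 739.3332516138354]
```

View pics/scene0.png

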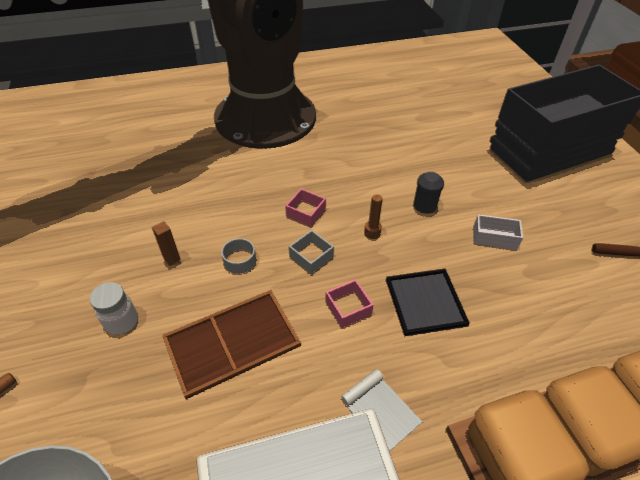

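View pics/top0.png

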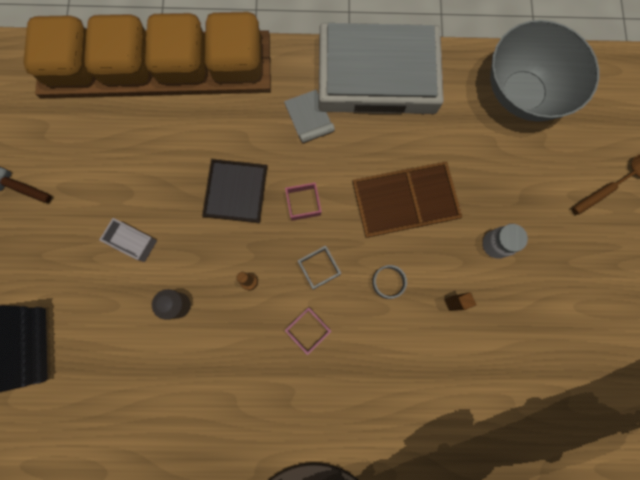

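Top view: the steel square ring is at (319,267). The pink look-alikes at (303,201) and (308,330) are not wanted. Other positions are round ring (389,282), round tamper (247,280), square tamper (460,301), tin (128,239), wooden tray (407,199), black tray (235,190), jar (505,240) and shaker (170,304).

```bash
cat > meas.py <<'E'
import numpy as np,cv2,pickle
def cloud(d):
    z=d['z_map'];v,u=np.indices(z.shape);K=d['K']
    P=np.stack([(u-K[0,2])/K[0,0]*z,(v-K[1,2])/K[1,1]*z,z],-1)
    W=(P-np.array(d['t']))@np.array(d['R']); W[z==0]=np.nan; return W
def proj(d,X):
    c=np.array(d['R'])@np.array(X,float)+np.array(d['t']);p=d['K']@c;return p[:2]/p[2]
E
python3 - <<'E'
from meas import *
from look import trace
names=['wood_tray','black_tray','round_ring','square_ring','round_tamper','square_tamper','loaf_tin','jar','shaker']
for n in('scene','top'):
    d=pickle.load(open(n+'0.pkl','rb'));W=cloud(d)
    print(n)
    for nm in names:
        for r in trace(d,nm)[:3]:
            p=W[r['region']];p=p[~np.isnan(p[:,0])]
            if len(p)<5: continue
            zt=np.percentile(p[:,2],97)
            q=p[p[:,2]>zt-6]
            if 'tray' in nm: q=p
            mr=cv2.minAreaRect(q[:,:2].astype(np.float32))
            print(nm,round(r['conf'],2),np.round(r['point']),'z',np.round(np.percentile(p[:,2],[3,50,97]),1),'rect',np.round(mr[0],1),np.round(mr[1],1),round(mr[2],1),'mean',q[:,:2].mean(0).round(1),len(q))
E
```

```text
scene
wood_tray 0.8 [226. 342.] z [ 2.   4.7 11.4] rect [ 593.7 -171.9] [126.1 194. ] 12.4 mean [ 600.3 -175.1] 8124
black_tray 0.71 [425. 301.] z [ 1.7  4.8 11.5] rect [604.2 161.5] [116.4 127.9] 84.8 mean [610.4 158. ] 3959
black_tray 0.7 [240. 247.] z [ 2.1 18.4 30.9] rect [ 432.2 -139. ] [73.4 61.4] 64.6 mean [ 436.3 -132.9] 740
round_ring 0.94 [237. 251.] z [ 2.2 18.5 31.1] rect [ 436.2 -133.8] [59.3 57.3] 6.6 mean [ 436.7 -134. ] 228
square_ring 0.92 [308. 245.] z [ 0.4 18.2 31.3] rect [459.1  -4.6] [60.5 60.6] 28.6 mean [460.2  -4.9] 291
square_ring 0.9 [343. 297.] z [ 3.5 19.7 31.3] rect [585.1  26.8] [60.2 58.5] 11.6 mean [589.6  25.4] 301
square_ring 0.87 [307. 212.] z [ 1.6 18.4 31.4] rect [347.2  13.4] [58.5 61.2] 44.5 mean [349.4  12.2] 243
round_tamper 0.78 [376. 218.] z [ 5.8 45.2 95.2] rect [435.9 123. ] [16.3 16.2] 28.3 mean [436.  122.6] 69
square_tamper 0.84 [167. 242.] z [ 4.  55.9 86.2] rect [ 400.6 -251.6] [25.8 23.9] 23.5 mean [ 401.7 -251.9] 171
jar 0.59 [111. 309.] z [ 4.8 55.3 76.7] rect [ 511.5 -342.1] [49.6 48.4] 31.4 mean [ 512.9 -341.4] 710
jar 0.54 [239
[... 790 characters left out ...]
 [ 597.6 -172.8] [117.  190.8] 12.6 mean [ 598.2 -174.7] 2107
round_tamper 0.51 [247. 280.] z [19.1 55.4 97. ] rect [433.9 122.8] [16.7 16.3] 2.2 mean [433.9 122.5] 94
square_tamper 0.69 [459. 304.] z [11.  81.1 87. ] rect [ 399.6 -252.1] [23.7 23.6] 22.3 mean [ 399.3 -251. ] 202
loaf_tin 0.75 [129. 240.] z [ 0.3  4.8 35.4] rect [506.9 347. ] [82.2 46. ] 63.8 mean [505.8 346.5] 273
loaf_tin 0.17 [407. 199.] z [ 1.8  5.  11.8] rect [ 597.7 -172.9] [117.  190.9] 12.6 mean [ 598.2 -174.9] 2097
jar 0.96 [504. 237.] z [11.7 73.8 77.3] rect [ 510.8 -342.3] [48.3 48.3] 86.3 mean [ 510.7 -342. ] 618
shaker 0.82 [169. 305.] z [ 9.5 71.6 80.2] rect [390.3 252.6] [36.3 35.8] 73.0 mean [390.  251.9] 364
```

```bash
python3 - <<'E'
import cv2
a=cv2.imread('pics/top0.png')[140:360,90:540];cv2.imwrite('pics/crop0.png',cv2.resize(a,(800,391),interpolation=cv2.INTER_CUBIC))
E
```

```text
(no output)
```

View pics/crop0.png

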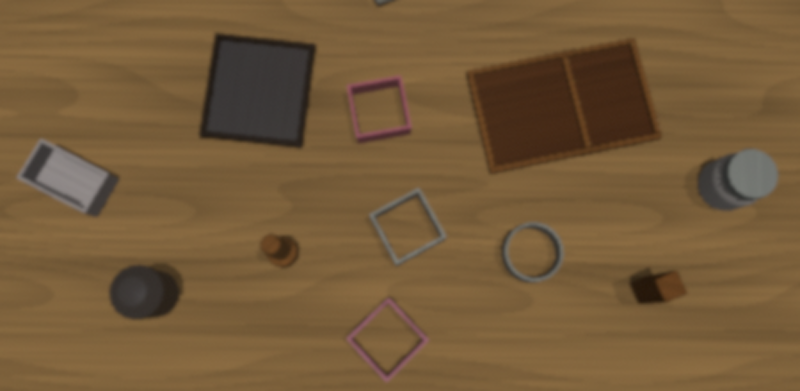

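```bash
cat > plan.py <<'E'
import sys,numpy as np
from station import sense
from scipy.spatial.transform import Rotation as R
s=sense();M=R.from_rotvec(s['eef_rot']).as_matrix();p=np.array(s['tool_pos'])
yaw=np.degrees(np.arctan2(M[1,0],M[0,0]))
print('t %.1f'%s['clock'],'pos',p.round(1),'yaw %.1f tilt %.2f'%(yaw,np.degrees(np.arccos(-M[2,2]))),'F',np.round(s['contact_force'],1),'w %.1f'%s['grip_width'],'j',np.round(s['joint_positions'],2))
a=[float(v) for v in sys.argv[1:]]
for i in range(0,len(a),4):   # targets x y z yaw sequence
    x,y,z,th=a[i:i+4];wz=(yaw-th+180)%360-180;c,sn=np.cos(np.radians(th)),np.sin(np.radians(th))
    D=np.array([x,y,z])-p
    print('->',a[i:i+4],'wz %.1f then dx %.4f dy %.4f dz %.4f'%(wz,(c*D[0]+sn*D[1])/1e3,(sn*D[0]-c*D[1])/1e3,-D[2]/1e3))
    p=np.array([x,y,z]);yaw=th
E
python3 plan.py 436 -134 120 16.9 436 -134 8 16.9
```

```text
t 1.0 pos [ 181.6 -598.1  231.3] yaw 16.9 tilt 0.00 F [0.5 1.  0.4] w 85.4 j [ 1.17  0.43  0.03  1.57 -0.01  1.13 -0.08]
-> [436.0, -134.0, 120.0, 16.9] wz -0.0 then dx 0.3784 dy -0.3701 dz 0.1113
-> [436.0, -134.0, 8.0, 16.9] wz 0.0 then dx 0.0000 dy 0.0000 dz 0.1120
```

Call:
step_arm(increments=[{"dx": 0.03, "dy": -0.03}, {"dx": 0.032, "dy": -0.031}, {"dx": 0.032, "dy": -0.031}, {"dx": 0.032, "dy": -0.031}, {"dx": 0.032, "dy": -0.031}], newtons=30)

```text
validation failed for argument at $.in...
```

```bash
python3 plan.py 436 -134 120 16.9 436 -134 8 16.9
```

```text
t 1.0 pos [ 181.6 -598.1  231.3] yaw 16.9 tilt 0.00 F [0.5 1.  0.4] w 85.4 j [ 1.17  0.43  0.03  1.57 -0.01  1.13 -0.08]
-> [436.0, -134.0, 120.0, 16.9] wz -0.0 then dx 0.3784 dy -0.3701 dz 0.1113
-> [436.0, -134.0, 8.0, 16.9] wz 0.0 then dx 0.0000 dy 0.0000 dz 0.1120
```

Call:
step_arm(increments=[{"dx": 0.03, "dy": -0.03, "dz": 0, "wx": 0, "wy": 0, "wz": 0, "fingers": 1}, {"dx": 0.032, "dy": -0.031, "dz": 0, "wx": 0, "wy": 0, "wz": 0, "fingers": 1}, {"dx": 0.032, "dy": -0.031, "dz": 0, "wx": 0, "wy": 0, "wz": 0, "fingers": 1}, {"dx": 0.032, "dy": -0.031, "dz": 0, "wx": 0, "wy": 0, "wz": 0, "fingers": 1}, {"dx": 0.032, "dy": -0.031, "dz": 0, "wx": 0, "wy": 0, "wz": 0, "fingers": 1}], newtons=30)

```text
clock: 1.5
tool_pos: [288.7, -403.2, 231.5]
eef_rot: [3.107, 0.461, 0.0]
contact_force: [1.1, -0.3, -0.3]
grip_width: 85.5
```

Call:
step_arm(increments=[{"dx": 0.032, "dy": -0.031, "dz": 0.01, "wx": 0, "wy": 0, "wz": 0, "fingers": 1}, {"dx": 0.032, "dy": -0.031, "dz": 0.01, "wx": 0, "wy": 0, "wz": 0, "fingers": 1}, {"dx": 0.032, "dy": -0.031, "dz": 0.01, "wx": 0, "wy": 0, "wz": 0, "fingers": 1}, {"dx": 0.032, "dy": -0.031, "dz": 0.01, "wx": 0, "wy": 0, "wz": 0, "fingers": 1}, {"dx": 0.032, "dy": -0.031, "dz": 0.01, "wx": 0, "wy": 0, "wz": 0, "fingers": 1}])

```text
clock: 2.0
tool_pos: [396.8, -208.5, 181.3]
eef_rot: [3.107, 0.461, 0.001]
contact_force: [0.7, -1.1, 1.6]
grip_width: 85.7
```

```bash
python3 plan.py 436 -134 120 16.9 436 -134 8 16.9
```

```text
t 2.0 pos [ 396.8 -208.5  181.3] yaw 16.9 tilt 0.06 F [ 0.7 -1.1  1.6] w 85.7 j [ 0.55  0.22 -0.22  2.04  0.06  0.89 -0.98]
-> [436.0, -134.0, 120.0, 16.9] wz -0.0 then dx 0.0591 dy -0.0599 dz 0.0613
-> [436.0, -134.0, 8.0, 16.9] wz 0.0 then dx 0.0000 dy 0.0000 dz 0.1120
```

Call:
step_arm(increments=[{"dx": 0.03, "dy": -0.03, "dz": 0.02, "wx": 0, "wy": 0, "wz": 0, "fingers": 1}, {"dx": 0.029, "dy": -0.03, "dz": 0.02, "wx": 0, "wy": 0, "wz": 0, "fingers": 1}, {"dx": 0, "dy": 0, "dz": 0.04, "wx": 0, "wy": 0, "wz": 0, "fingers": 1}, {"dx": 0, "dy": 0, "dz": 0.04, "wx": 0, "wy": 0, "wz": 0, "fingers": 1}, {"dx": 0, "dy": 0, "dz": 0, "wx": 0, "wy": 0, "wz": 0, "fingers": 1}])

```text
clock: 2.5
tool_pos: [432.1, -134.5, 57.8]
eef_rot: [-3.104, -0.463, 0.011]
contact_force: [-1.9, 0.0, -0.7]
grip_width: 85.8
```

```bash
python3 plan.py 436 -134 8 16.9; python3 -c "
from look import *
shot('scene','a1.png')"
```

```text
t 2.5 pos [ 432.1 -134.5   57.8] yaw 17.0 tilt 0.44 F [-1.9  0.  -0.7] w 85.8 j [ 0.36  0.42 -0.23  2.15  0.17  0.6  -1.26]
-> [436.0, -134.0, 8.0, 16.9] wz 0.1 then dx 0.0038 dy 0.0007 dz 0.0498
```

View pics/a1.png

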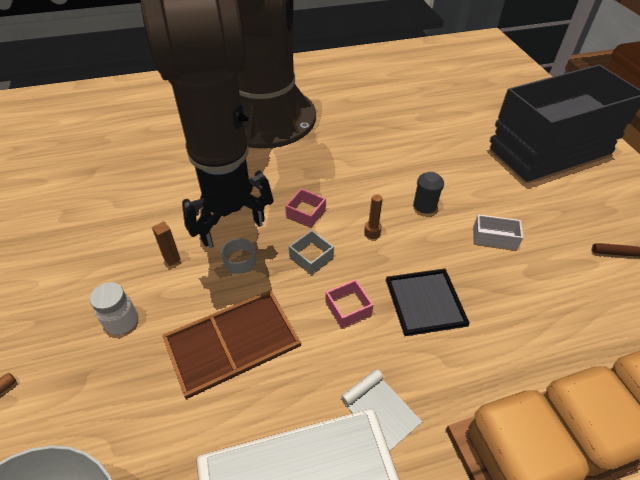

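The gripper at (228,220) straddles the round ring at (239,255), and the square tamper at (167,245) is clear. Descending.

Call:
step_arm(increments=[{"dx": 0.004, "dy": 0.001, "dz": 0.02, "wx": 0, "wy": 0, "wz": 0, "fingers": 1}, {"dx": 0, "dy": 0, "dz": 0.02, "wx": 0, "wy": 0, "wz": 0, "fingers": 1}, {"dx": 0, "dy": 0, "dz": 0.01, "wx": 0, "wy": 0, "wz": 0, "fingers": 1}, {"dx": 0, "dy": 0, "dz": 0, "wx": 0, "wy": 0, "wz": 0, "fingers": 0.5}, {"dx": 0, "dy": 0, "dz": 0, "wx": 0, "wy": 0, "wz": 0, "fingers": 0.5}])

```text
clock: 3.05
tool_pos: [439.9, -135.6, 12.6]
eef_rot: [3.107, 0.461, 0.002]
contact_force: [-3.8, -1.0, 28.1]
grip_width: 59.4
```

```bash
python3 plan.py 436 -134 8 16.9
```

```text
t 3.0 pos [ 439.9 -135.6   12.6] yaw 16.9 tilt 0.07 F [-3.8 -1.  28.1] w 59.4 j [ 0.33  0.51 -0.2   2.17  0.21  0.48 -1.3 ]
-> [436.0, -134.0, 8.0, 16.9] wz -0.0 then dx -0.0032 dy -0.0026 dz 0.0046
```

Call:
step_arm(increments=[{"dx": -0.002, "dy": -0.001, "dz": -0.006, "wx": 0, "wy": 0, "wz": 0, "fingers": 0.5}, {"dx": 0, "dy": 0, "dz": 0, "wx": 0, "wy": 0, "wz": 0, "fingers": 0.3}, {"dx": 0, "dy": 0, "dz": 0, "wx": 0, "wy": 0, "wz": 0, "fingers": 0.3}])

```text
clock: 3.35
tool_pos: [437.4, -135.1, 18.1]
eef_rot: [3.107, 0.461, 0.002]
contact_force: [-0.6, -0.5, -0.8]
grip_width: 58.7
```

```bash
python3 plan.py 436 -134 8 16.9; python3 -c "
from look import *
d=shot('scene','a2.png');cv2.imwrite('pics/a2.png',cv2.resize(d['img'][120:320,130:350],(770,700)))"
```

```text
t 3.4 pos [ 437.4 -135.1   18.1] yaw 16.9 tilt 0.08 F [-0.6 -0.5 -0.8] w 58.7 j [ 0.34  0.5  -0.2   2.17  0.2   0.49 -1.3 ]
-> [436.0, -134.0, 8.0, 16.9] wz -0.0 then dx -0.0011 dy -0.0014 dz 0.0101
```

View pics/a2.png

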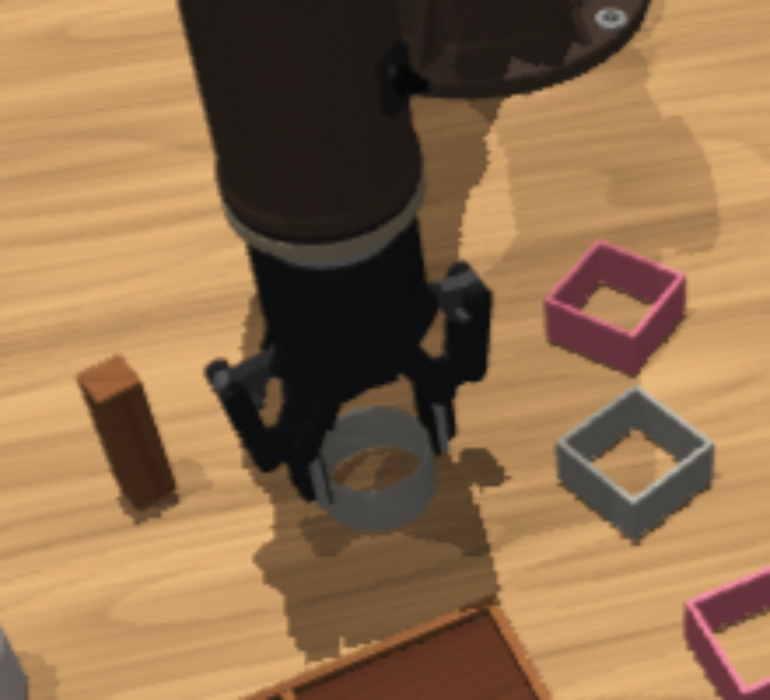

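Ring gripped at 58.7 mm. Lifting and carrying it to the wide pocket.

Call:
step_arm(increments=[{"dx": 0, "dy": 0, "dz": -0.04, "wx": 0, "wy": 0, "wz": 0, "fingers": 0.3}, {"dx": 0.036, "dy": 0.011, "dz": 0, "wx": 0, "wy": 0, "wz": 0, "fingers": 0.3}, {"dx": 0.036, "dy": 0.011, "dz": 0, "wx": 0, "wy": 0, "wz": 0, "fingers": 0.3}, {"dx": 0.036, "dy": 0.011, "dz": 0, "wx": 0, "wy": 0, "wz": 0, "fingers": 0.3}, {"dx": 0.037, "dy": 0.011, "dz": 0, "wx": 0, "wy": 0, "wz": 0, "fingers": 0.3}])

```text
clock: 3.9
tool_pos: [589.8, -135.0, 57.4]
eef_rot: [3.107, 0.461, -0.0]
contact_force: [0.2, -0.7, -0.7]
grip_width: 59.3
```

Call:
step_arm(increments=[{"dx": 0, "dy": 0, "dz": 0.02, "wx": 0, "wy": 0, "wz": 0, "fingers": 0.3}, {"dx": 0, "dy": 0, "dz": 0, "wx": 0, "wy": 0, "wz": 0, "fingers": 0.3}])

```text
clock: 4.1
tool_pos: [587.4, -134.4, 35.0]
eef_rot: [-3.106, -0.462, 0.006]
contact_force: [-1.7, 0.1, -0.4]
grip_width: 59.0
```

```bash
python3 plan.py 589.2 -134.8 22.5 16.9
```

```text
t 4.1 pos [ 587.4 -134.4   35. ] yaw 16.9 tilt 0.23 F [-1.7  0.1 -0.4] w 59.0 j [ 0.28  0.63 -0.2   1.8   0.18  0.73 -1.3 ]
-> [589.2, -134.8, 22.5, 16.9] wz 0.0 then dx 0.0016 dy 0.0009 dz 0.0125
```

Call:
step_arm(increments=[{"dx": 0, "dy": 0, "dz": 0.012, "wx": 0, "wy": 0, "wz": 0, "fingers": 0.3}, {"dx": 0, "dy": 0, "dz": 0, "wx": 0, "wy": 0, "wz": 0, "fingers": 0.3}, {"dx": 0, "dy": 0, "dz": 0.001, "wx": 0, "wy": 0, "wz": 0, "fingers": 0.3}])

```text
clock: 4.4
tool_pos: [587.9, -135.0, 24.5]
eef_rot: [3.108, 0.461, -0.001]
contact_force: [-0.3, -1.0, -0.6]
grip_width: 58.8
```

```bash
python3 plan.py 589.2 -134.8 22.5 16.9
```

```text
t 4.4 pos [ 587.9 -135.    24.5] yaw 16.9 tilt 0.03 F [-0.3 -1.  -0.6] w 58.8 j [ 0.27  0.64 -0.2   1.81  0.19  0.71 -1.3 ]
-> [589.2, -134.8, 22.5, 16.9] wz -0.0 then dx 0.0013 dy 0.0001 dz 0.0020
```

Call:
step_arm(increments=[{"dx": 0, "dy": 0, "dz": 0.002, "wx": 0, "wy": 0, "wz": 0, "fingers": 0.3}, {"dx": 0, "dy": 0, "dz": 0, "wx": 0, "wy": 0, "wz": 0, "fingers": 0.8}, {"dx": 0, "dy": 0, "dz": 0, "wx": 0, "wy": 0, "wz": 0, "fingers": 0.8}, {"dx": 0, "dy": 0, "dz": -0.03, "wx": 0, "wy": 0, "wz": 0, "fingers": 0.8}, {"dx": 0, "dy": 0, "dz": -0.04, "wx": 0, "wy": 0, "wz": 0, "fingers": 1}])

```text
clock: 4.9
tool_pos: [587.0, -134.6, 91.5]
eef_rot: [-3.106, -0.461, 0.006]
contact_force: [1.3, -0.2, -0.0]
grip_width: 80.3
```

```bash
python3 plan.py 460 -5 100 29 460 -5 18 29; python3 -c "
from look import *
d=shot('top','a3.png')
d=shot('scene','a3s.png');cv2.imwrite('pics/a3.png',cv2.resize(d['img'][150:420,130:450],(800,675))[:600])"
```

```text
t 4.9 pos [ 587.  -134.6   91.5] yaw 16.9 tilt 0.23 F [ 1.3 -0.2 -0. ] w 80.3 j [ 0.29  0.56 -0.22  1.76  0.16  0.84 -1.28]
-> [460.0, -5.0, 100.0, 29.0] wz -12.1 then dx -0.0483 dy -0.1750 dz -0.0085
-> [460.0, -5.0, 18.0, 29.0] wz 0.0 then dx 0.0000 dy 0.0000 dz 0.0820
```

View pics/a3.png

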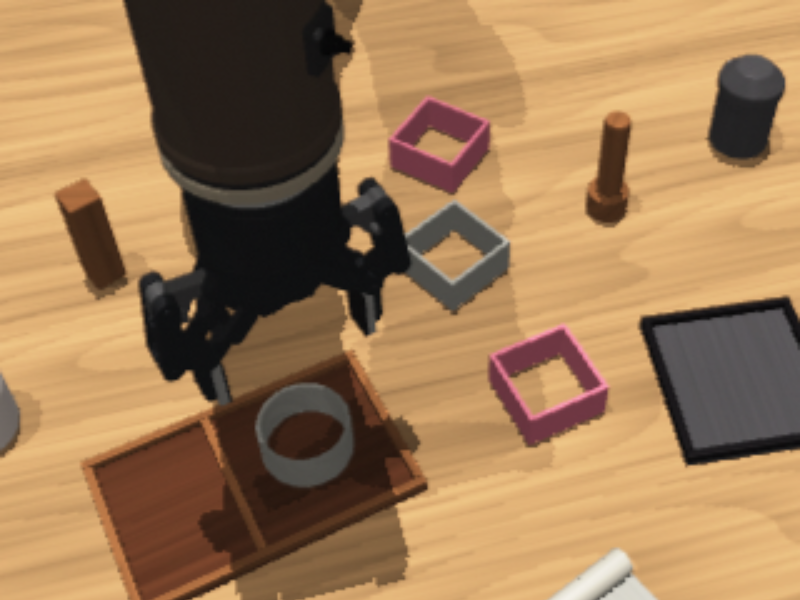

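Round ring lies flat in the wide pocket (crop (305,435)). Next the square steel ring (crop (455,255)).

Call:
step_arm(increments=[{"dx": 0, "dy": 0, "dz": 0, "wx": 0, "wy": 0, "wz": -6, "fingers": 1}, {"dx": 0, "dy": 0, "dz": 0, "wx": 0, "wy": 0, "wz": -6, "fingers": 1}, {"dx": -0.012, "dy": -0.044, "dz": 0, "wx": 0, "wy": 0, "wz": 0, "fingers": 1}, {"dx": -0.012, "dy": -0.044, "dz": 0, "wx": 0, "wy": 0, "wz": 0, "fingers": 1}, {"dx": -0.012, "dy": -0.044, "dz": 0, "wx": 0, "wy": 0, "wz": 0, "fingers": 1}])

```text
clock: 5.5
tool_pos: [492.2, -35.8, 92.3]
eef_rot: [-3.043, -0.782, -0.001]
contact_force: [0.9, 0.5, 1.0]
grip_width: 85.3
```

Call:
step_arm(increments=[{"dx": -0.012, "dy": -0.043, "dz": 0, "wx": 0, "wy": 0, "wz": 0, "fingers": 1}, {"dx": 0, "dy": 0, "dz": 0.02, "wx": 0, "wy": 0, "wz": 0, "fingers": 1}, {"dx": 0, "dy": 0, "dz": 0, "wx": 0, "wy": 0, "wz": 0, "fingers": 1}])

```text
clock: 5.8
tool_pos: [460.5, -4.2, 71.4]
eef_rot: [-3.041, -0.787, 0.003]
contact_force: [1.2, -0.9, 0.2]
grip_width: 85.5
```

```bash
python3 plan.py 460 -5 18 29
```

```text
t 5.8 pos [460.5  -4.2  71.4] yaw 29.0 tilt 0.11 F [ 1.2 -0.9  0.2] w 85.5 j [ 0.14  0.41 -0.31  2.12  0.21  0.64 -1.38]
-> [460.0, -5.0, 18.0, 29.0] wz 0.0 then dx -0.0009 dy 0.0005 dz 0.0534
```

Call:
step_arm(increments=[{"dx": -0.001, "dy": 0.0005, "dz": 0.03, "wx": 0, "wy": 0, "wz": 0, "fingers": 1}, {"dx": 0, "dy": 0, "dz": 0.023, "wx": 0, "wy": 0, "wz": 0, "fingers": 1}, {"dx": 0, "dy": 0, "dz": 0, "wx": 0, "wy": 0, "wz": 0, "fingers": 0.3}, {"dx": 0, "dy": 0, "dz": 0, "wx": 0, "wy": 0, "wz": 0, "fingers": 0.3}, {"dx": 0, "dy": 0, "dz": 0, "wx": 0, "wy": 0, "wz": 0, "fingers": 0.3}])

```text
clock: 6.3
tool_pos: [462.4, -6.0, 20.5]
eef_rot: [3.042, 0.782, 0.002]
contact_force: [-0.3, 0.1, -0.9]
grip_width: 57.0
```

Call:
step_arm(increments=[{"dx": 0, "dy": 0, "dz": 0, "wx": 0, "wy": 0, "wz": 0, "fingers": 0.3}])

```text
clock: 6.4
tool_pos: [462.3, -5.9, 20.4]
eef_rot: [3.042, 0.783, 0.003]
contact_force: [-0.4, 0.3, -1.2]
grip_width: 57.1
```

```bash
python3 plan.py 460 -5 90 29 609 158 90 29 609 158 22.5 29
```

```text
t 6.4 pos [462.3  -5.9  20.4] yaw 28.9 tilt 0.11 F [-0.4  0.3 -1.2] w 57.1 j [ 0.1   0.5  -0.27  2.16  0.26  0.51 -1.43]
-> [460.0, -5.0, 90.0, 29.0] wz -0.1 then dx -0.0016 dy -0.0019 dz -0.0696
-> [609.0, 158.0, 90.0, 29.0] wz 0.0 then dx 0.2093 dy -0.0703 dz -0.0000
-> [609.0, 158.0, 22.5, 29.0] wz 0.0 then dx 0.0000 dy 0.0000 dz 0.0675
```

Call:
step_arm(increments=[{"dx": 0, "dy": 0, "dz": -0.04, "wx": 0, "wy": 0, "wz": 0, "fingers": 0.3}, {"dx": 0, "dy": 0, "dz": -0.02, "wx": 0, "wy": 0, "wz": 0, "fingers": 0.3}, {"dx": 0.041, "dy": -0.0145, "dz": 0, "wx": 0, "wy": 0, "wz": 0, "fingers": 0.3}, {"dx": 0.042, "dy": -0.0145, "dz": 0, "wx": 0, "wy": 0, "wz": 0, "fingers": 0.3}, {"dx": 0.041, "dy": -0.0145, "dz": 0, "wx": 0, "wy": 0, "wz": 0, "fingers": 0.3}])

```text
clock: 6.9
tool_pos: [550.5, 93.1, 80.7]
eef_rot: [3.042, 0.782, 0.003]
contact_force: [0.6, -0.4, -1.3]
grip_width: 57.1
```

Call:
step_arm(increments=[{"dx": 0.042, "dy": -0.0145, "dz": 0, "wx": 0, "wy": 0, "wz": 0, "fingers": 0.3}, {"dx": 0.042, "dy": -0.0145, "dz": 0, "wx": 0, "wy": 0, "wz": 0, "fingers": 0.3}, {"dx": 0, "dy": 0, "dz": 0.03, "wx": 0, "wy": 0, "wz": 0, "fingers": 0.3}, {"dx": 0, "dy": 0, "dz": 0.01, "wx": 0, "wy": 0, "wz": 0, "fingers": 0.3}, {"dx": 0, "dy": 0, "dz": 0, "wx": 0, "wy": 0, "wz": 0, "fingers": 0.3}])

```text
clock: 7.4
tool_pos: [606.7, 156.8, 37.9]
eef_rot: [3.042, 0.783, -0.007]
contact_force: [0.1, -0.5, -1.0]
grip_width: 56.9
```

```bash
python3 plan.py 609 158 24.5 29
```

```text
t 7.4 pos [606.7 156.8  37.9] yaw 28.9 tilt 0.25 F [ 0.1 -0.5 -1. ] w 56.9 j [-0.15  0.67 -0.28  1.73  0.24  0.78 -1.62]
-> [609.0, 158.0, 24.5, 29.0] wz -0.1 then dx 0.0026 dy 0.0000 dz 0.0134
```

Call:
step_arm(increments=[{"dx": 0.002, "dy": 0, "dz": 0.013, "wx": 0, "wy": 0, "wz": 0, "fingers": 0.3}, {"dx": 0, "dy": 0, "dz": 0, "wx": 0, "wy": 0, "wz": 0, "fingers": 0.3}, {"dx": 0, "dy": 0, "dz": 0, "wx": 0, "wy": 0, "wz": 0, "fingers": 0.3}])

```text
clock: 7.7
tool_pos: [610.3, 158.6, 26.7]
eef_rot: [3.042, 0.782, 0.0]
contact_force: [-1.1, -0.3, -0.6]
grip_width: 56.8
```

```bash
python3 plan.py 609 158 24.5 29
```

```text
t 7.7 pos [610.3 158.6  26.7] yaw 28.8 tilt 0.01 F [-1.1 -0.3 -0.6] w 56.8 j [-0.16  0.68 -0.27  1.73  0.25  0.76 -1.62]
-> [609.0, 158.0, 24.5, 29.0] wz -0.2 then dx -0.0014 dy -0.0001 dz 0.0022
```

Call:
step_arm(increments=[{"dx": 0, "dy": 0, "dz": 0.002, "wx": 0, "wy": 0, "wz": 0, "fingers": 0.3}, {"dx": 0, "dy": 0, "dz": 0, "wx": 0, "wy": 0, "wz": 0, "fingers": 0.8}, {"dx": 0, "dy": 0, "dz": 0, "wx": 0, "wy": 0, "wz": 0, "fingers": 0.8}, {"dx": 0, "dy": 0, "dz": -0.03, "wx": 0, "wy": 0, "wz": 0, "fingers": 0.8}, {"dx": 0, "dy": 0, "dz": -0.04, "wx": 0, "wy": 0, "wz": 0, "fingers": 1}])

```text
clock: 8.2
tool_pos: [608.7, 158.7, 93.3]
eef_rot: [3.042, 0.784, -0.007]
contact_force: [1.1, -1.3, -0.1]
grip_width: 80.9
```

```bash
python3 plan.py 506.9 347 95 63.8 506.9 347 18 63.8; python3 -c "
from look import *
d=shot('scene','a4s.png');cv2.imwrite('pics/a4.png',cv2.resize(d['img'][150:370,250:550],(800,587)))"
```

```text
t 8.2 pos [608.7 158.7  93.3] yaw 28.9 tilt 0.24 F [ 1.1 -1.3 -0.1] w 80.9 j [-0.14  0.6  -0.3   1.69  0.21  0.89 -1.59]
-> [506.9, 347.0, 95.0, 63.8] wz -34.9 then dx 0.1240 dy -0.1745 dz -0.0017
-> [506.9, 347.0, 18.0, 63.8] wz 0.0 then dx 0.0000 dy 0.0000 dz 0.0770
```

View pics/a4.png

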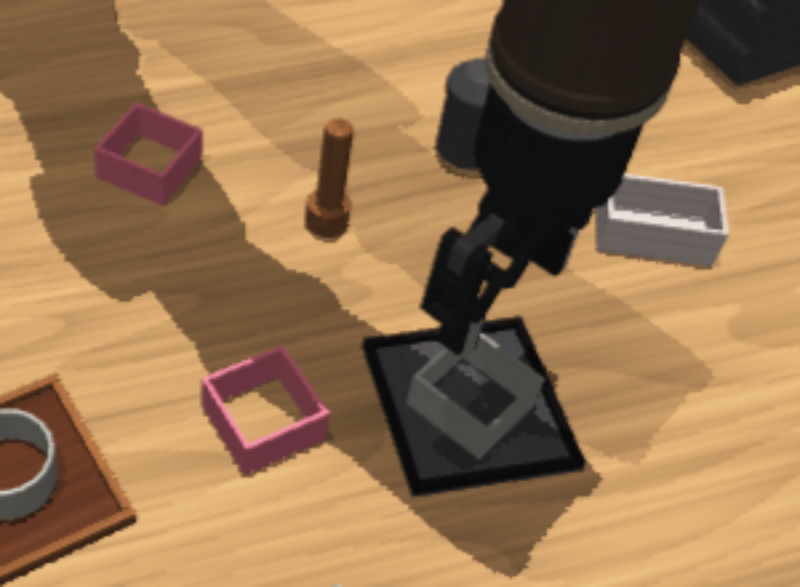

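Square ring lies flat in the black tray (crop (475,395)). Next the tin.

Call:
step_arm(increments=[{"dx": 0, "dy": 0, "dz": 0, "wx": 0, "wy": 0, "wz": -7, "fingers": 1}, {"dx": 0, "dy": 0, "dz": 0, "wx": 0, "wy": 0, "wz": -7, "fingers": 1}, {"dx": 0, "dy": 0, "dz": 0, "wx": 0, "wy": 0, "wz": -7, "fingers": 1}, {"dx": 0, "dy": 0, "dz": 0, "wx": 0, "wy": 0, "wz": -7, "fingers": 1}, {"dx": 0, "dy": 0, "dz": 0, "wx": 0, "wy": 0, "wz": -7, "fingers": 1}])

```text
clock: 8.75
tool_pos: [610.4, 159.2, 94.6]
eef_rot: [2.661, 1.669, 0.001]
contact_force: [-0.4, -0.1, 0.3]
grip_width: 85.4
```

Call:
step_arm(increments=[{"dx": 0.025, "dy": -0.035, "dz": 0, "wx": 0, "wy": 0, "wz": 0, "fingers": 1}, {"dx": 0.025, "dy": -0.035, "dz": 0, "wx": 0, "wy": 0, "wz": 0, "fingers": 1}, {"dx": 0.025, "dy": -0.035, "dz": 0, "wx": 0, "wy": 0, "wz": 0, "fingers": 1}, {"dx": 0.025, "dy": -0.035, "dz": 0, "wx": 0, "wy": 0, "wz": 0, "fingers": 1}, {"dx": 0.024, "dy": -0.034, "dz": 0, "wx": 0, "wy": 0, "wz": 0, "fingers": 1}])

```text
clock: 9.25
tool_pos: [507.7, 348.8, 94.7]
eef_rot: [-2.666, -1.662, -0.002]
contact_force: [-0.0, 0.5, -0.4]
grip_width: 85.4
```

Call:
step_arm(increments=[{"dx": 0, "dy": 0, "dz": 0.02, "wx": 0, "wy": 0, "wz": 0, "fingers": 1}, {"dx": 0, "dy": 0, "dz": 0, "wx": 0, "wy": 0, "wz": 0, "fingers": 1}])

```text
clock: 9.45
tool_pos: [506.8, 347.5, 72.7]
eef_rot: [2.663, 1.666, -0.004]
contact_force: [-0.2, -1.7, -0.5]
grip_width: 85.7
```

```bash
python3 plan.py 506.9 347 18 63.8;python3 -c "
from look import *
d=shot('scene','a5s.png');cv2.imwrite('pics/a5.png',cv2.resize(d['img'][130:330,370:570],(600,600)))"
```

```text
t 9.4 pos [506.8 347.5  72.7] yaw 64.1 tilt 0.15 F [-0.2 -1.7 -0.5] w 85.7 j [-0.38  0.63 -0.45  1.73  0.35  0.86 -1.44]
-> [506.9, 347.0, 18.0, 63.8] wz 0.3 then dx -0.0004 dy 0.0004 dz 0.0547
```

View pics/a5.png

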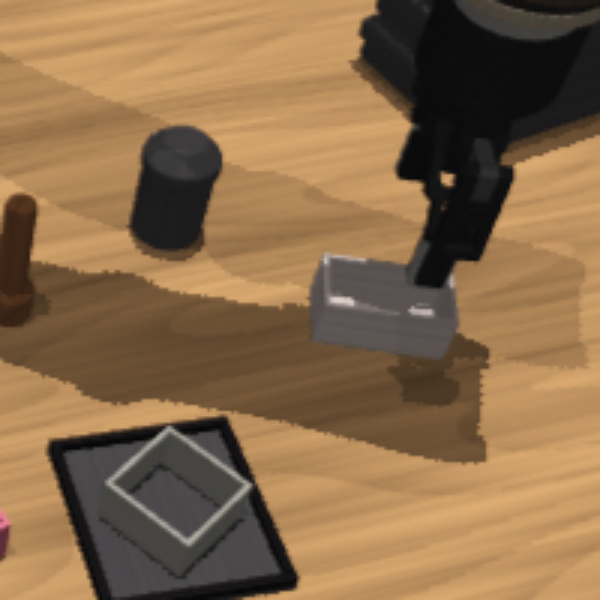

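Call:
step_arm(increments=[{"dx": 0, "dy": 0, "dz": 0.03, "wx": 0, "wy": 0, "wz": 0.3, "fingers": 1}, {"dx": 0, "dy": 0, "dz": 0.019, "wx": 0, "wy": 0, "wz": 0, "fingers": 1}, {"dx": 0, "dy": 0, "dz": 0, "wx": 0, "wy": 0, "wz": 0, "fingers": 0.3}, {"dx": 0, "dy": 0, "dz": 0, "wx": 0, "wy": 0, "wz": 0, "fingers": 0.3}, {"dx": 0, "dy": 0, "dz": 0, "wx": 0, "wy": 0, "wz": 0, "fingers": 0.3}])

```text
clock: 10.0
tool_pos: [509.8, 347.2, 26.9]
eef_rot: [2.671, 1.654, 0.003]
contact_force: [-3.0, -4.5, 11.4]
grip_width: 45.2
```

Call:
step_arm(increments=[{"dx": 0, "dy": 0, "dz": 0, "wx": 0, "wy": 0, "wz": 0, "fingers": 0.3}, {"dx": 0, "dy": 0, "dz": 0, "wx": 0, "wy": 0, "wz": 0, "fingers": 0.3}])

```text
clock: 10.2
tool_pos: [509.8, 347.4, 27.0]
eef_rot: [2.67, 1.654, 0.004]
contact_force: [0.1, -2.2, 7.3]
grip_width: 44.7
```

```bash
python3 plan.py 506.9 347 26 63.8;python3 -c "
from look import *
d=shot('scene','a6s.png');cv2.imwrite('pics/a6.png',cv2.resize(d['img'][130:330,370:570],(600,600)))"
```

```text
t 10.2 pos [509.8 347.4  27. ] yaw 63.5 tilt 0.15 F [ 0.1 -2.2  7.3] w 44.7 j [-0.4   0.69 -0.42  1.76  0.38  0.77 -1.48]
-> [506.9, 347.0, 26.0, 63.8] wz -0.3 then dx -0.0016 dy -0.0024 dz 0.0010
```

View pics/a6.png

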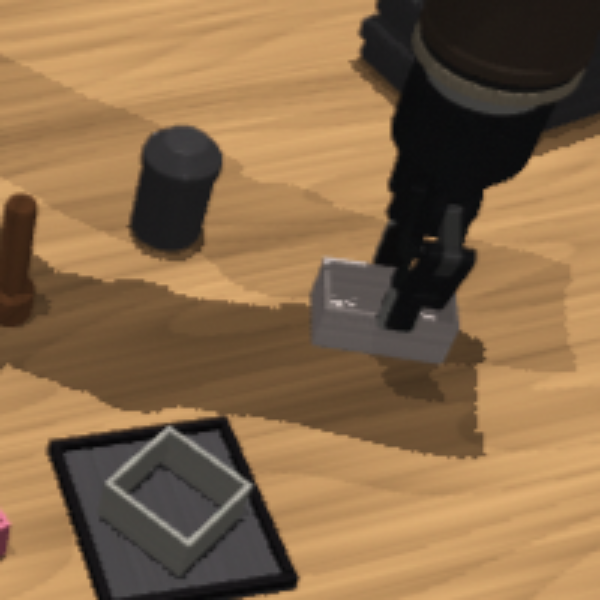

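Call:
step_arm(increments=[{"dx": 0, "dy": 0, "dz": -0.03, "wx": 0, "wy": 0, "wz": 0, "fingers": 0.3}, {"dx": 0, "dy": 0, "dz": -0.04, "wx": 0, "wy": 0, "wz": 0, "fingers": 0.3}, {"dx": 0, "dy": 0, "dz": 0, "wx": 0, "wy": 0, "wz": 8, "fingers": 0.3}, {"dx": 0, "dy": 0, "dz": 0, "wx": 0, "wy": 0, "wz": 8, "fingers": 0.3}, {"dx": 0, "dy": 0, "dz": 0, "wx": 0, "wy": 0, "wz": 8, "fingers": 0.3}])

```text
clock: 10.75
tool_pos: [508.9, 347.2, 96.5]
eef_rot: [-2.959, -1.055, -0.002]
contact_force: [0.3, -0.1, -1.6]
grip_width: 44.6
```

Call:
step_arm(increments=[{"dx": 0, "dy": 0, "dz": 0, "wx": 0, "wy": 0, "wz": 8, "fingers": 0.3}, {"dx": 0, "dy": 0, "dz": 0, "wx": 0, "wy": 0, "wz": 8, "fingers": 0.3}, {"dx": 0, "dy": 0, "dz": 0, "wx": 0, "wy": 0, "wz": 8, "fingers": 0.3}, {"dx": 0, "dy": 0, "dz": 0, "wx": 0, "wy": 0, "wz": 3, "fingers": 0.3}])

```text
clock: 11.15
tool_pos: [508.7, 347.4, 96.1]
eef_rot: [-3.123, -0.336, -0.001]
contact_force: [-1.3, 0.0, -1.1]
grip_width: 44.7
```

```bash
python3 plan.py 609.3 -224.6 97 12.6;python3 -c "
from look import *
d=shot('scene','a7s.png');cv2.imwrite('pics/a7.png',cv2.resize(d['img'][130:330,370:570],(600,600)))"
```

```text
t 11.2 pos [508.7 347.4  96.1] yaw 12.3 tilt 0.06 F [-1.3  0.  -1.1] w 44.7 j [-0.53  0.57 -0.23  1.73  0.16  0.86 -2.19]
-> [609.3, -224.6, 97.0, 12.6] wz -0.3 then dx -0.0266 dy 0.5802 dz -0.0009
```

View pics/a7.png

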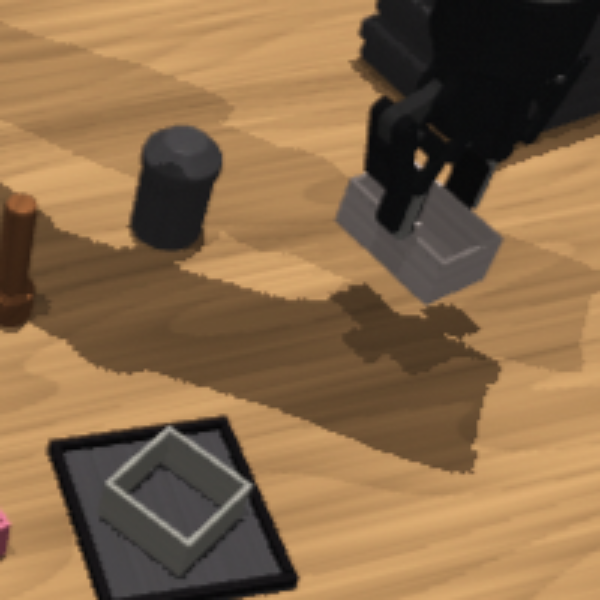

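Call:
step_arm(increments=[{"dx": -0.002, "dy": 0.045, "dz": 0, "wx": 0, "wy": 0, "wz": 0, "fingers": 0.3}, {"dx": -0.002, "dy": 0.045, "dz": 0, "wx": 0, "wy": 0, "wz": 0, "fingers": 0.3}, {"dx": -0.002, "dy": 0.045, "dz": 0, "wx": 0, "wy": 0, "wz": 0, "fingers": 0.3}, {"dx": -0.002, "dy": 0.045, "dz": 0, "wx": 0, "wy": 0, "wz": 0, "fingers": 0.3}, {"dx": -0.002, "dy": 0.045, "dz": 0, "wx": 0, "wy": 0, "wz": 0, "fingers": 0.3}])

```text
clock: 11.7
tool_pos: [548.2, 123.7, 96.0]
eef_rot: [-3.122, -0.347, -0.002]
contact_force: [1.3, 0.2, -1.5]
grip_width: 45.0
```

Call:
step_arm(increments=[{"dx": -0.002, "dy": 0.045, "dz": 0, "wx": 0, "wy": 0, "wz": 0, "fingers": 0.3}, {"dx": -0.002, "dy": 0.045, "dz": 0, "wx": 0, "wy": 0, "wz": 0, "fingers": 0.3}, {"dx": -0.002, "dy": 0.045, "dz": 0, "wx": 0, "wy": 0, "wz": 0, "fingers": 0.3}, {"dx": -0.002, "dy": 0.045, "dz": 0, "wx": 0, "wy": 0, "wz": 0, "fingers": 0.3}, {"dx": -0.002, "dy": 0.045, "dz": 0, "wx": 0, "wy": 0, "wz": 0, "fingers": 0.3}])

```text
clock: 12.2
tool_pos: [587.5, -98.3, 96.1]
eef_rot: [3.122, 0.347, 0.002]
contact_force: [1.5, -0.1, -0.7]
grip_width: 44.6
```

Call:
step_arm(increments=[{"dx": -0.002, "dy": 0.045, "dz": 0, "wx": 0, "wy": 0, "wz": 0, "fingers": 0.3}, {"dx": -0.002, "dy": 0.045, "dz": 0, "wx": 0, "wy": 0, "wz": 0, "fingers": 0.3}, {"dx": -0.002, "dy": 0.04, "dz": 0, "wx": 0, "wy": 0, "wz": 0, "fingers": 0.3}, {"dx": 0, "dy": 0, "dz": 0.03, "wx": 0, "wy": 0, "wz": 0, "fingers": 0.3}, {"dx": 0, "dy": 0, "dz": 0, "wx": 0, "wy": 0, "wz": 0, "fingers": 0.3}])

```text
clock: 12.7
tool_pos: [607.1, -225.8, 62.5]
eef_rot: [-3.121, -0.342, 0.007]
contact_force: [-1.0, 0.7, -1.7]
grip_width: 44.8
```

```bash
python3 plan.py 609.3 -224.6 31 12.6;python3 -c "
from look import *
from meas import *
d=shot('scene','a8s.png');cv2.imwrite('pics/a8.png',cv2.resize(d['img'][220:420,130:330],(600,600)))
for n in('scene','top'):
  d=camera(n);W=cloud(d)
  if n=='top': cv2.imwrite('pics/a8t.png',cv2.resize(d['img'][100:300,330:530],(600,600)))
  for r in trace(d,'loaf_tin')[:2]:
    p=W[r['region']];print(n,r['conf'],r['point'],np.percentile(p[:,2],[5,50,95]).round())
    q=p[np.abs(p[:,2]-np.percentile(p[:,2],95))<8];print(cv2.minAreaRect(q[:,:2].astype(np.float32)))
"
```

```text
t 12.7 pos [ 607.1 -225.8   62.5] yaw 12.5 tilt 0.28 F [-1.   0.7 -1.7] w 44.8 j [ 0.4   0.65 -0.19  1.66  0.15  0.85 -1.21]
-> [609.3, -224.6, 31.0, 12.6] wz -0.1 then dx 0.0024 dy -0.0007 dz 0.0315
scene 0.76 [196.8, 338.0] [nan nan nan]
((0.0, 0.0), (0.0, 0.0), 0.0)
top 0.56 [443.1, 195.1] [nan nan nan]
((0.0, 0.0), (0.0, 0.0), 0.0)
```

View pics/a8.png

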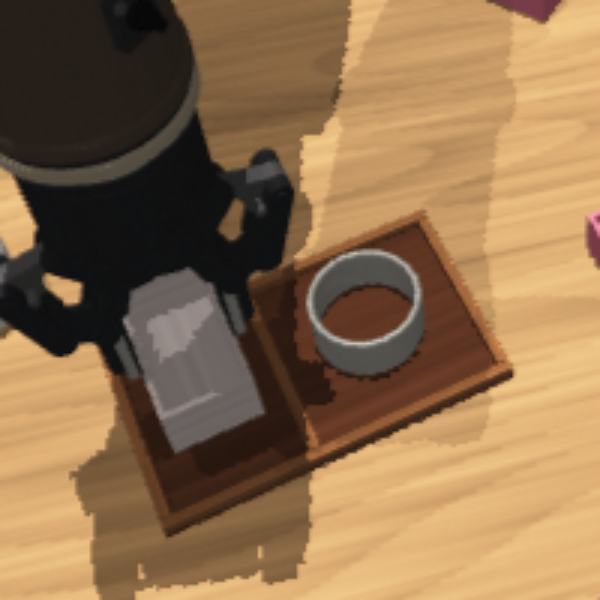

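View pics/a8t.png

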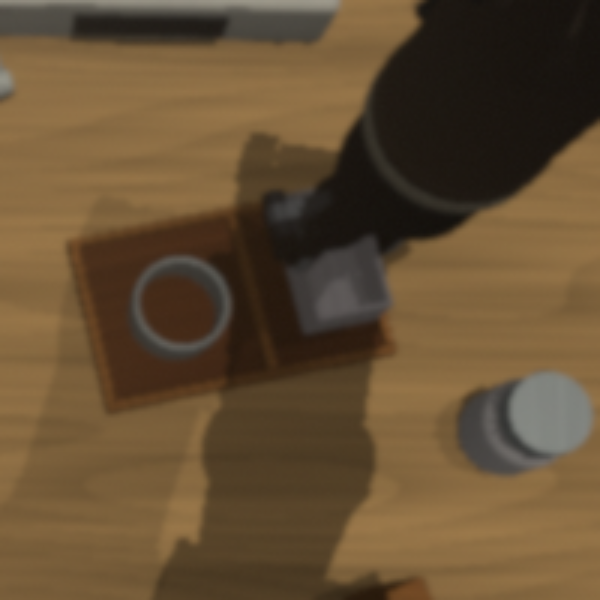

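```bash
python3 -c "
from look import *
from meas import *
th=np.radians(12.5);ax=np.array([np.cos(th),np.sin(th),0]);ay=np.array([-np.sin(th),np.cos(th),0])
for n in('scene','top'):
  d=camera(n);W=cloud(d);im=d['img'].copy()
  r=trace(d,'loaf_tin')[0];p=W[r['region']];p=p[~np.isnan(p[:,0])]
  q=p[np.abs(p[:,2]-np.percentile(p[:,2],95))<6]
  L=(q-np.array([607.1,-225.8,0]))@np.stack([ax,ay]).T
  print(n,np.percentile(p[:,2],[3,95]).round(),'tool x range',np.percentile(L[:,0],[1,99]).round(1),'y',np.percentile(L[:,1],[1,99]).round(1))
"
```

```text
scene [41. 74.] tool x range [-35.7  42.9] y [-20.   25.2]
top [41. 75.] tool x range [-37.8   4.3] y [-20.9  24.8]
```

Call:
step_arm(increments=[{"dx": 0, "dy": 0, "dz": 0.02, "wx": 0, "wy": 0, "wz": 0, "fingers": 0.3}, {"dx": 0, "dy": 0, "dz": 0.008, "wx": 0, "wy": 0, "wz": 0, "fingers": 0.3}, {"dx": 0, "dy": 0, "dz": 0, "wx": 0, "wy": 0, "wz": 0, "fingers": 0.3}])

```text
clock: 13.45
tool_pos: [608.5, -224.2, 36.1]
eef_rot: [-3.122, -0.345, 0.004]
contact_force: [-0.0, -0.3, -1.0]
grip_width: 44.6
```

Call:
step_arm(increments=[{"dx": 0, "dy": 0, "dz": 0.002, "wx": 0, "wy": 0, "wz": 0, "fingers": 0.3}, {"dx": 0, "dy": 0, "dz": 0, "wx": 0, "wy": 0, "wz": 0, "fingers": 0.3}])

```text
clock: 13.65
tool_pos: [609.9, -224.7, 35.7]
eef_rot: [3.122, 0.344, 0.001]
contact_force: [-0.1, 0.1, -0.9]
grip_width: 44.8
```

Call:
step_arm(increments=[{"dx": 0, "dy": 0, "dz": 0.003, "wx": 0, "wy": 0, "wz": 0, "fingers": 0.3}, {"dx": 0, "dy": 0, "dz": 0, "wx": 0, "wy": 0, "wz": 0, "fingers": 0.3}])

```text
clock: 13.85
tool_pos: [609.6, -224.7, 32.3]
eef_rot: [3.123, 0.344, -0.0]
contact_force: [0.2, -0.2, -0.9]
grip_width: 44.8
```

Call:
step_arm(increments=[{"dx": 0, "dy": 0, "dz": 0.001, "wx": 0, "wy": 0, "wz": 0, "fingers": 0.3}, {"dx": 0, "dy": 0, "dz": 0, "wx": 0, "wy": 0, "wz": 0, "fingers": 0.3}])

```text
clock: 14.05
tool_pos: [609.5, -224.6, 31.3]
eef_rot: [3.123, 0.344, -0.0]
contact_force: [0.2, -0.2, -0.8]
grip_width: 45.0
```

Call:
step_arm(increments=[{"dx": 0, "dy": 0, "dz": 0.001, "wx": 0, "wy": 0, "wz": 0, "fingers": 0.7}, {"dx": 0, "dy": 0, "dz": 0, "wx": 0, "wy": 0, "wz": 0, "fingers": 0.7}, {"dx": 0, "dy": 0, "dz": -0.04, "wx": 0, "wy": 0, "wz": 0, "fingers": 0.7}, {"dx": 0, "dy": 0, "dz": -0.05, "wx": 0, "wy": 0, "wz": -5, "fingers": 1}, {"dx": 0, "dy": 0, "dz": -0.05, "wx": 0, "wy": 0, "wz": -5, "fingers": 1}])

```text
clock: 14.55
tool_pos: [609.1, -224.4, 171.6]
eef_rot: [-3.079, -0.621, 0.002]
contact_force: [1.1, -0.5, 0.1]
grip_width: 84.8
```

```bash
python3 plan.py 400 -252 160 23 400 -252 55 23;python3 -c "
from look import *
d=shot('scene','a9s.png');cv2.imwrite('pics/a9.png',cv2.resize(d['img'][200:400,80:330],(750,600)))
"
```

```text
t 14.6 pos [ 609.1 -224.4  171.6] yaw 22.8 tilt 0.07 F [ 1.1 -0.5  0.1] w 84.8 j [ 0.44  0.54 -0.25  1.56  0.15  1.06 -1.03]
-> [400.0, -252.0, 160.0, 23.0] wz -0.2 then dx -0.2033 dy -0.0563 dz 0.0116
-> [400.0, -252.0, 55.0, 23.0] wz 0.0 then dx 0.0000 dy 0.0000 dz 0.1050
```

View pics/a9.png

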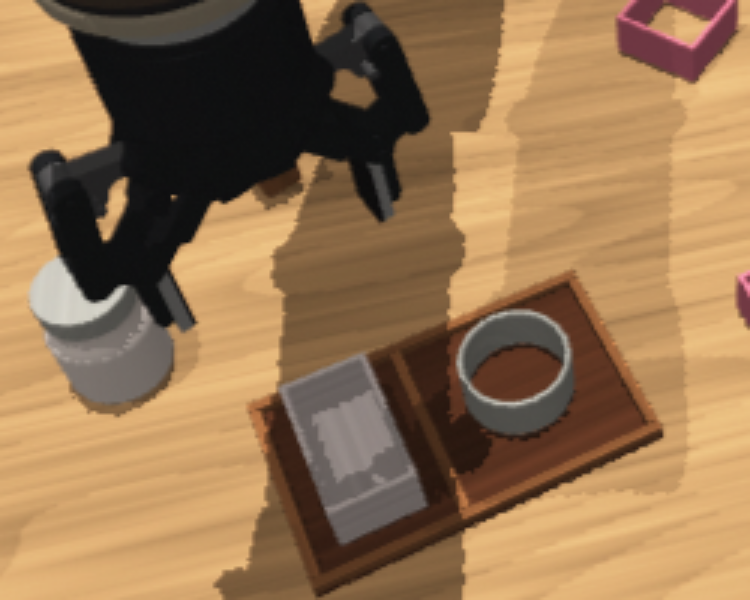

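The tin sits in the narrow pocket (crop (350,450)) with the jar untouched. Next the square tamper.

Call:
step_arm(increments=[{"dx": -0.04, "dy": -0.011, "dz": 0, "wx": 0, "wy": 0, "wz": 0, "fingers": 1}, {"dx": -0.041, "dy": -0.011, "dz": 0, "wx": 0, "wy": 0, "wz": 0, "fingers": 1}, {"dx": -0.041, "dy": -0.011, "dz": 0, "wx": 0, "wy": 0, "wz": 0, "fingers": 1}, {"dx": -0.041, "dy": -0.011, "dz": 0, "wx": 0, "wy": 0, "wz": 0, "fingers": 1}, {"dx": -0.04, "dy": -0.011, "dz": 0, "wx": 0, "wy": 0, "wz": 0, "fingers": 1}])

```text
clock: 15.1
tool_pos: [399.2, -252.0, 170.4]
eef_rot: [3.08, 0.615, 0.0]
contact_force: [-0.2, -0.6, 0.5]
grip_width: 85.3
```

Call:
step_arm(increments=[{"dx": 0, "dy": 0, "dz": 0.04, "wx": 0, "wy": 0, "wz": 0, "fingers": 1}, {"dx": 0, "dy": 0, "dz": 0, "wx": 0, "wy": 0, "wz": 0, "fingers": 1}])

```text
clock: 15.3
tool_pos: [398.0, -251.3, 128.0]
eef_rot: [-3.079, -0.612, 0.006]
contact_force: [0.1, 0.3, 0.3]
grip_width: 85.6
```

```bash
python3 plan.py 400 -252 62 23;python3 -c "
from look import *
d=shot('scene','b0s.png');cv2.imwrite('pics/b0.png',cv2.resize(d['img'][150:350,80:330],(750,600)))
"
```

```text
t 15.3 pos [ 398.  -251.3  128. ] yaw 22.5 tilt 0.27 F [0.1 0.3 0.3] w 85.6 j [ 0.66  0.33 -0.27  2.04  0.12  0.79 -0.85]
-> [400.0, -252.0, 62.0, 23.0] wz -0.5 then dx 0.0016 dy 0.0014 dz 0.0660
```

View pics/b0.png

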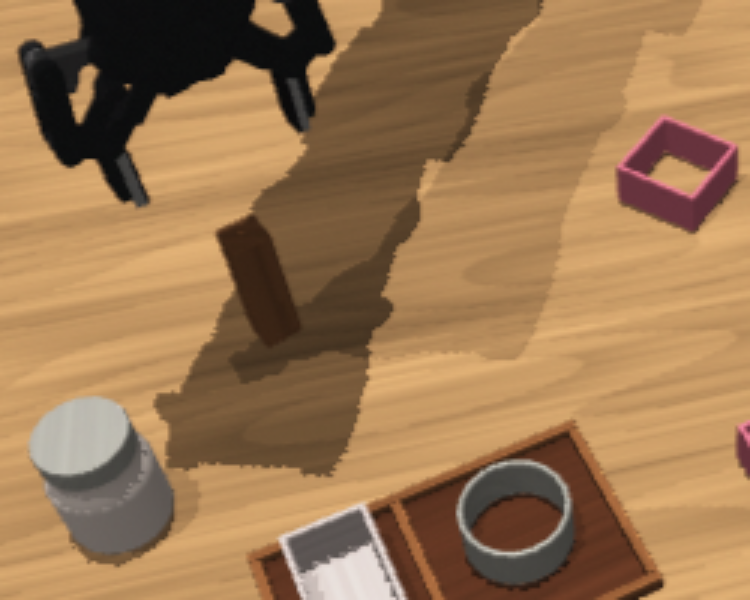

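Call:
step_arm(increments=[{"dx": 0.001, "dy": 0.001, "dz": 0.03, "wx": 0, "wy": 0, "wz": -0.3, "fingers": 1}, {"dx": 0, "dy": 0, "dz": 0.03, "wx": 0, "wy": 0, "wz": 0, "fingers": 1}, {"dx": 0, "dy": 0, "dz": 0, "wx": 0, "wy": 0, "wz": 0, "fingers": 1}])

```text
clock: 15.65
tool_pos: [402.1, -251.3, 68.7]
eef_rot: [-3.076, -0.625, 0.004]
contact_force: [-0.1, 0.1, -0.0]
grip_width: 85.5
```

```bash
python3 plan.py 400 -252 62 23
```

```text
t 15.7 pos [ 402.1 -251.3   68.7] yaw 23.0 tilt 0.23 F [-0.1  0.1 -0. ] w 85.5 j [ 0.64  0.43 -0.25  2.09  0.17  0.64 -0.89]
-> [400.0, -252.0, 62.0, 23.0] wz -0.0 then dx -0.0022 dy -0.0001 dz 0.0067
```

Call:
step_arm(increments=[{"dx": 0, "dy": 0, "dz": 0, "wx": 0, "wy": 0, "wz": 0, "fingers": 0.4}, {"dx": 0, "dy": 0, "dz": 0, "wx": 0, "wy": 0, "wz": 0, "fingers": 0.4}, {"dx": 0, "dy": 0, "dz": 0, "wx": 0, "wy": 0, "wz": 0, "fingers": 0.1}, {"dx": 0, "dy": 0, "dz": 0, "wx": 0, "wy": 0, "wz": 0, "fingers": 0.1}, {"dx": 0, "dy": 0, "dz": 0, "wx": 0, "wy": 0, "wz": 0, "fingers": 0.1}])

```text
clock: 16.15
tool_pos: [403.0, -252.5, 71.3]
eef_rot: [3.078, 0.623, 0.002]
contact_force: [-1.0, 0.8, 6.9]
grip_width: 23.2
```

```bash
python3 plan.py 400 -252 62 23;python3 -c "
from look import *
d=shot('scene','b1s.png');cv2.imwrite('pics/b1.png',cv2.resize(d['img'][150:350,80:330],(750,600)))
"
```

```text
t 16.1 pos [ 403.  -252.5   71.3] yaw 22.9 tilt 0.09 F [-1.   0.8  6.9] w 23.2 j [ 0.64  0.42 -0.25  2.09  0.17  0.64 -0.89]
-> [400.0, -252.0, 62.0, 23.0] wz -0.1 then dx -0.0025 dy -0.0017 dz 0.0093
```

View pics/b1.png

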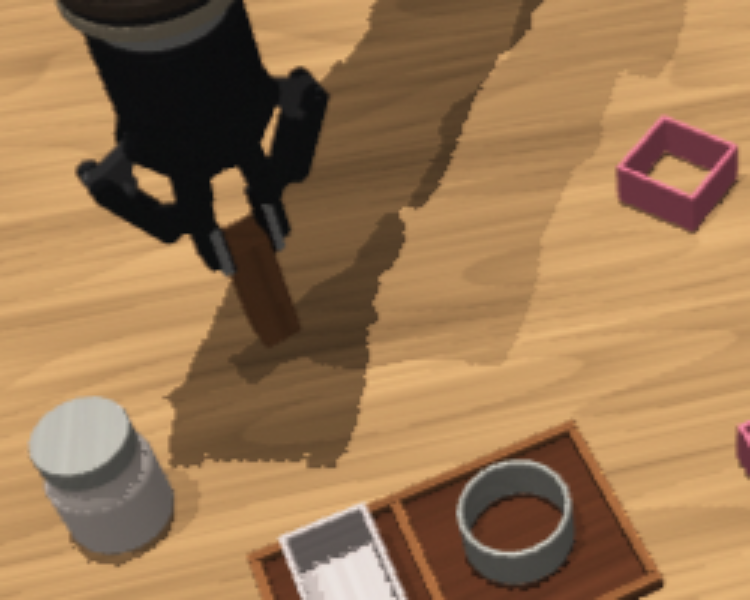

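Call:
step_arm(increments=[{"dx": 0, "dy": 0, "dz": -0.03, "wx": 0, "wy": 0, "wz": 0, "fingers": 0.1}, {"dx": 0, "dy": 0, "dz": -0.04, "wx": 0, "wy": 0, "wz": 0, "fingers": 0.1}, {"dx": 0, "dy": 0, "dz": 0, "wx": 0, "wy": 0, "wz": 0, "fingers": 0.1}])

```text
clock: 16.5
tool_pos: [405.0, -253.5, 144.8]
eef_rot: [3.074, 0.622, 0.009]
contact_force: [0.6, -1.0, -0.3]
grip_width: 23.3
```

```bash
cat > ck.py <<'E'
from look import *
from meas import *
import sys
def frame(c,yaw,p):
    t=np.radians(yaw);D=np.array(p)-c;return np.array([D[0]*np.cos(t)+D[1]*np.sin(t),-D[0]*np.sin(t)+D[1]*np.cos(t)])
def run(labs):
  for n in('top','scene'):
    d=camera(n);W=cloud(d)
    for lab in labs:
      for r in trace(d,lab)[:3]:
        p=W[r['region']];p=p[~np.isnan(p[:,0])]
        if len(p)<20: continue
        zt=np.percentile(p[:,2],97);q=p[p[:,2]>zt-6];m=cv2.minAreaRect(q[:,:2].astype(np.float32))
        print(n,lab,round(r['conf'],2),'ztop %.1f'%zt,np.round(m[0],1),np.round(m[1],1),round(m[2],1),'wood',frame(np.array([597.8,-173]),12.6,m[0]).round(1),'black',frame(np.array([609.5,158]),-5.5,m[0]).round(1))
run(sys.argv[1:])
E
python3 ck.py square_ring round_ring loaf_tin; python3 plan.py 609 158 140 23
```

```text
top square_ring 0.98 ztop 36.2 [609.8 157.9] [58.7 57.8] 28.1 wood [ 83.9 320.3] black [ 0.3 -0.1]
top square_ring 0.78 ztop 32.4 [346.7  13.9] [57.1 57.8] 45.3 wood [-204.3  237.2] black [-247.7 -168.6]
top square_ring 0.6 ztop 32.5 [585.8  26.6] [58.7 57.7] 11.3 wood [ 31.9 197.4] black [ -11.  -133.1]
top round_ring 0.81 ztop 35.9 [ 584.8 -135.5] [58.1 58.1] 87.7 wood [-4.5 39.4] black [   3.6 -294.5]
top round_ring 0.37 ztop 95.9 [433.7 123.8] [16.8 18.3] 2.9 wood [-95.4 325.4] black [-171.7  -50.9]
top loaf_tin 0.94 ztop 39.5 [ 608.3 -224.7] [80.4 47.1] 12.7 wood [ -1.  -52.7] black [  35.5 -381. ]
scene square_ring 0.79 ztop 31.3 [584.8  27. ] [60.2 59.2] 11.0 wood [ 30.9 198. ] black [ -12.  -132.8]
scene square_ring 0.74 ztop 31.1 [345.3  14.9] [59.8 62. ] 45.2 wood [-205.4  238.4] black [-249.3 -167.8]
scene square_ring 0.59 ztop 35.5 [609.4 159.1] [58.  60.5] 28.5 wood [ 83.8 321.6] black [-0.2  1.1]
scene round_ring 0.9 ztop 35.2 [ 584.9 -136.2] [60.1 58.5] 13.0 wood [-4.6 38.8] black [   3.7 -295.2]
scene loaf_tin 0.75 ztop 39.1 [ 607.9 -224.1] [81.3 45.9] 12.7 wood [ -1.3 -52.1] black [  35.1 -380.5]
t 16.9 pos [ 401.8 -252.1  139.5] yaw 22.9 tilt 0.10 F [ 0.2  0.1 -0.5] w 23.3 j [ 0.67  0.32 -0.27  2.02  0.12  0.81 -0.84]
-> [609.0, 158.0, 140.0, 23.0] wz -0.1 then dx 0.3509 dy -0.2965 dz -0.0005
```

Call:
step_arm(increments=[{"dx": 0.035, "dy": -0.03, "dz": 0, "wx": 0, "wy": 0, "wz": 0, "fingers": 0.1}, {"dx": 0.035, "dy": -0.03, "dz": 0, "wx": 0, "wy": 0, "wz": 0, "fingers": 0.1}, {"dx": 0.035, "dy": -0.03, "dz": 0, "wx": 0, "wy": 0, "wz": 0, "fingers": 0.1}, {"dx": 0.035, "dy": -0.03, "dz": 0, "wx": 0, "wy": 0, "wz": 0, "fingers": 0.1}, {"dx": 0.035, "dy": -0.03, "dz": 0, "wx": 0, "wy": 0, "wz": 0, "fingers": 0.1}])

```text
clock: 17.4
tool_pos: [505.5, -44.4, 139.8]
eef_rot: [-3.079, -0.623, 0.001]
contact_force: [0.2, -0.7, -0.8]
grip_width: 23.0
```

Call:
step_arm(increments=[{"dx": 0.035, "dy": -0.03, "dz": 0, "wx": 0, "wy": 0, "wz": 0, "fingers": 0.1}, {"dx": 0.035, "dy": -0.03, "dz": 0, "wx": 0, "wy": 0, "wz": 0, "fingers": 0.1}, {"dx": 0.035, "dy": -0.03, "dz": 0, "wx": 0, "wy": 0, "wz": 0, "fingers": 0.1}, {"dx": 0.035, "dy": -0.03, "dz": 0, "wx": 0, "wy": 0, "wz": 0, "fingers": 0.1}, {"dx": 0.035, "dy": -0.028, "dz": 0, "wx": 0, "wy": 0, "wz": 0, "fingers": 0.1}])

```text
clock: 17.9
tool_pos: [609.1, 160.3, 139.5]
eef_rot: [3.079, 0.624, -0.002]
contact_force: [1.7, -0.0, -0.7]
grip_width: 23.2
```

Call:
step_arm(increments=[{"dx": 0, "dy": 0, "dz": 0, "wx": 0, "wy": 0, "wz": -5.5, "fingers": 0.1}, {"dx": 0, "dy": 0, "dz": 0, "wx": 0, "wy": 0, "wz": 0, "fingers": 0.1}])

```text
clock: 18.1
tool_pos: [608.5, 159.9, 139.1]
eef_rot: [-3.044, -0.777, 0.003]
contact_force: [-0.3, -1.3, -0.6]
grip_width: 22.8
```

```bash
python3 plan.py 610 158 75.5 28.4;python3 ck.py square_tamper; python3 -c "
from look import *
d=shot('scene','b2s.png');cv2.imwrite('pics/b2.png',cv2.resize(d['img'][180:380,330:530],(600,600)))
"
```

```text
t 18.1 pos [608.5 159.9 139.1] yaw 28.6 tilt 0.10 F [-0.3 -1.3 -0.6] w 22.8 j [-0.1   0.56 -0.37  1.64  0.23  0.98 -1.61]
-> [610.0, 158.0, 75.5, 28.4] wz 0.2 then dx 0.0004 dy 0.0023 dz 0.0636
scene square_tamper 0.87 ztop 151.1 [617.9 154.8] [11.5 33.9] 15.0 wood [ 91.1 315.5] black [ 8.6 -2.4]
scene square_tamper 0.41 ztop 95.5 [434.  123.5] [17.7 18.8] 49.7 wood [-95.1 325.1] black [-171.3  -51.2]
```

View pics/b2.png

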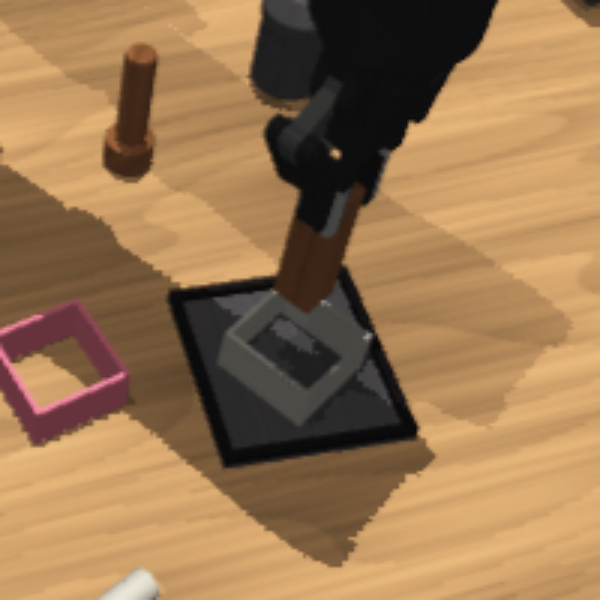

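```bash
python3 -c "
from look import *
from meas import *
d=camera('scene')
for z in (68,100,130): print(z,(proj(d,[609,159,z])-[330,180])*3)
W=cloud(d);r=trace(d,'square_tamper')[0];p=W[r['region']];p=p[~np.isnan(p[:,0])]
for a,b in((70,85),(85,100),(100,115)):
  q=p[(p[:,2]>a)&(p[:,2]<b)];print(a,len(q),q.mean(0).round(1) if len(q) else '',np.percentile(q[:,:2],[3,97],axis=0).round(1).tolist() if len(q) else '')
print(p[:,2].min())
"
```

```text
68 [308.15190967 295.74194929]
100 [319.81313614 258.60491393]
130 [331.46326472 221.50322161]
70 100 [612.6 150.8  77.9] [[602.7, 141.7], [620.0, 167.1]]
85 121 [612.5 150.7  92.5] [[602.6, 141.6], [620.1, 168.7]]
100 125 [612.3 150.4 108. ] [[601.9, 140.8], [620.3, 168.4]]
-0.9605344889906471
```

Call:
step_arm(increments=[{"dx": 0.004, "dy": 0.002, "dz": 0.02, "wx": 0, "wy": 0, "wz": 0, "fingers": 0.1}, {"dx": 0, "dy": 0, "dz": 0.02, "wx": 0, "wy": 0, "wz": 0, "fingers": 0.1}, {"dx": 0, "dy": 0, "dz": 0.015, "wx": 0, "wy": 0, "wz": 0, "fingers": 0.1}, {"dx": 0, "dy": 0, "dz": 0, "wx": 0, "wy": 0, "wz": 0, "fingers": 0.1}, {"dx": 0, "dy": 0, "dz": 0, "wx": 0, "wy": 0, "wz": 0, "fingers": 0.1}])

```text
clock: 18.95
tool_pos: [613.4, 158.4, 85.5]
eef_rot: [-3.046, -0.77, 0.0]
contact_force: [-0.1, -0.1, -0.7]
grip_width: 23.5
```

```bash
python3 plan.py 610 158 75.5 28.4; python3 -c "
from look import *
d=shot('scene','b3s.png');cv2.imwrite('pics/b3.png',cv2.resize(d['img'][180:380,330:530],(600,600)))
"
```

```text
t 18.9 pos [613.4 158.4  85.5] yaw 28.4 tilt 0.01 F [-0.1 -0.1 -0.7] w 23.5 j [-0.11  0.62 -0.35  1.68  0.26  0.88 -1.63]
-> [610.0, 158.0, 75.5, 28.4] wz -0.0 then dx -0.0031 dy -0.0013 dz 0.0100
```

View pics/b3.png

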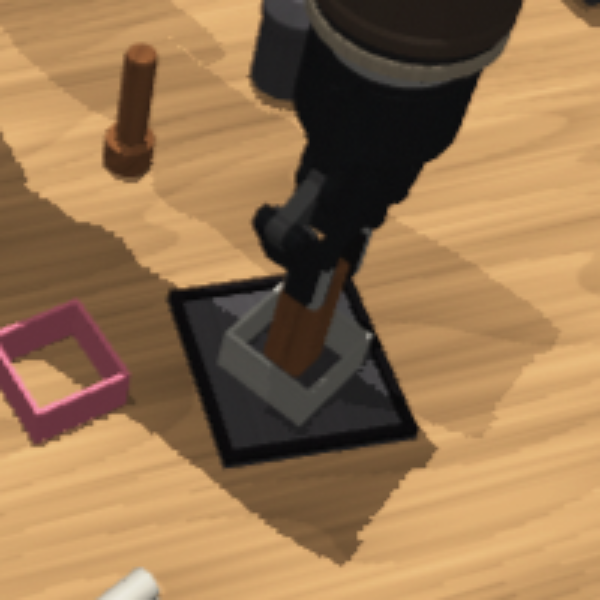

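Call:
step_arm(increments=[{"dx": 0, "dy": 0, "dz": 0.007, "wx": 0, "wy": 0, "wz": 0, "fingers": 0.1}, {"dx": 0, "dy": 0, "dz": 0, "wx": 0, "wy": 0, "wz": 0, "fingers": 0.1}, {"dx": 0, "dy": 0, "dz": 0.002, "wx": 0, "wy": 0, "wz": 0, "fingers": 0.1}, {"dx": 0, "dy": 0, "dz": 0, "wx": 0, "wy": 0, "wz": 0, "fingers": 0.1}])

```text
clock: 19.4
tool_pos: [613.3, 158.4, 76.2]
eef_rot: [3.046, 0.77, -0.0]
contact_force: [0.3, 0.0, -1.1]
grip_width: 23.3
```

Call:
step_arm(increments=[{"dx": 0, "dy": 0, "dz": 0.001, "wx": 0, "wy": 0, "wz": 0, "fingers": 0.1}, {"dx": 0, "dy": 0, "dz": 0, "wx": 0, "wy": 0, "wz": 0, "fingers": 0.1}])

```text
clock: 19.6
tool_pos: [613.5, 158.5, 75.5]
eef_rot: [-3.046, -0.77, -0.001]
contact_force: [-0.2, 0.8, 1.0]
grip_width: 23.2
```

Call:
step_arm(increments=[{"dx": 0, "dy": 0, "dz": 0, "wx": 0, "wy": 0, "wz": 0, "fingers": 0.6}, {"dx": 0, "dy": 0, "dz": 0, "wx": 0, "wy": 0, "wz": 0, "fingers": 0.8}, {"dx": 0, "dy": 0, "dz": 0, "wx": 0, "wy": 0, "wz": 0, "fingers": 0.8}, {"dx": 0, "dy": 0, "dz": -0.04, "wx": 0, "wy": 0, "wz": 0, "fingers": 0.8}, {"dx": 0, "dy": 0, "dz": -0.05, "wx": 0, "wy": 0, "wz": 0, "fingers": 1}])

```text
clock: 20.1
tool_pos: [611.6, 157.7, 164.0]
eef_rot: [3.045, 0.771, -0.009]
contact_force: [0.8, 0.5, -0.0]
grip_width: 80.7
```

```bash
python3 plan.py 435 123 165 28.4 435 123 72 28.4; python3 -c "
from look import *
d=shot('scene','b4s.png');cv2.imwrite('pics/b4.png',cv2.resize(d['img'][180:380,330:530],(600,600)))
"
```

```text
t 20.1 pos [611.6 157.7 164. ] yaw 28.4 tilt 0.31 F [ 0.8  0.5 -0. ] w 80.7 j [-0.09  0.54 -0.37  1.61  0.22  1.04 -1.6 ]
-> [435.0, 123.0, 165.0, 28.4] wz 0.0 then dx -0.1719 dy -0.0534 dz -0.0010
-> [435.0, 123.0, 72.0, 28.4] wz 0.0 then dx 0.0000 dy 0.0000 dz 0.0930
```

View pics/b4.png

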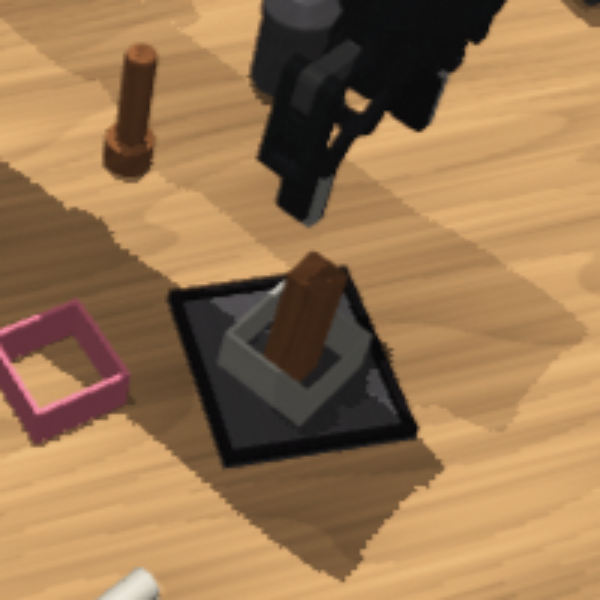

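Square tamper stands in its ring (crop (305,320)). Next the round tamper.

Call:
step_arm(increments=[{"dx": -0.043, "dy": -0.013, "dz": 0, "wx": 0, "wy": 0, "wz": 0, "fingers": 1}, {"dx": -0.043, "dy": -0.013, "dz": 0, "wx": 0, "wy": 0, "wz": 0, "fingers": 1}, {"dx": -0.043, "dy": -0.013, "dz": 0, "wx": 0, "wy": 0, "wz": 0, "fingers": 1}, {"dx": -0.043, "dy": -0.014, "dz": 0, "wx": 0, "wy": 0, "wz": 0, "fingers": 1}, {"dx": 0, "dy": 0, "dz": 0.01, "wx": 0, "wy": 0, "wz": 0, "fingers": 1}])

```text
clock: 20.65
tool_pos: [431.7, 122.0, 155.7]
eef_rot: [3.043, 0.772, -0.003]
contact_force: [0.4, 0.3, -0.0]
grip_width: 85.4
```

Call:
step_arm(increments=[{"dx": 0, "dy": 0, "dz": 0.01, "wx": 0, "wy": 0, "wz": 0, "fingers": 1}, {"dx": 0, "dy": 0, "dz": 0, "wx": 0, "wy": 0, "wz": 0, "fingers": 1}])

```text
clock: 20.85
tool_pos: [437.2, 123.3, 144.4]
eef_rot: [-3.046, -0.77, 0.001]
contact_force: [0.2, -0.1, 0.5]
grip_width: 85.4
```

```bash
python3 plan.py 435 123 75 28.4; python3 -c "
from look import *
d=shot('scene','b5s.png');cv2.imwrite('pics/b5.png',cv2.resize(d['img'][130:330,310:510],(600,600)))
"; python3 ck.py square_tamper
```

```text
t 20.9 pos [437.2 123.3 144.4] yaw 28.4 tilt 0.04 F [ 0.2 -0.1  0.5] w 85.4 j [-0.04  0.3  -0.43  2.05  0.17  0.82 -1.64]
-> [435.0, 123.0, 75.0, 28.4] wz -0.0 then dx -0.0021 dy -0.0008 dz 0.0694
top square_tamper 0.85 ztop 90.9 [609.9 157.5] [23.3 23.2] 28.1 wood [ 83.9 319.9] black [ 0.4 -0.4]
scene square_tamper 0.55 ztop 90.5 [610.3 157.4] [24.7 24.9] 28.8 wood [ 84.3 319.8] black [ 0.8 -0.5]
```

View pics/b5.png

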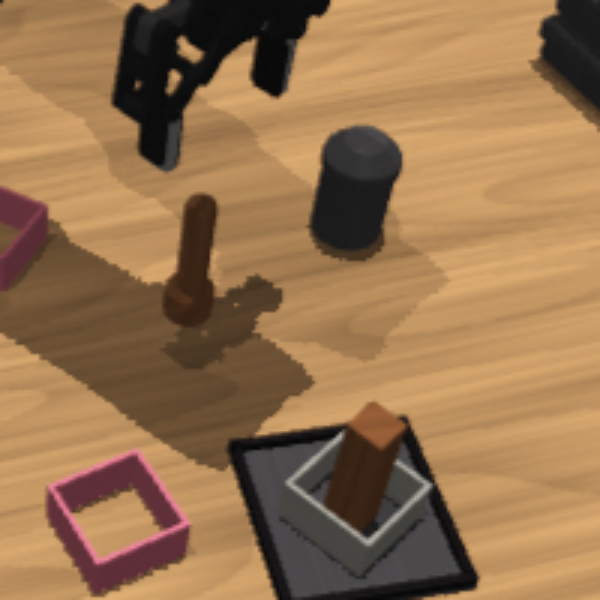

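Square tamper top is centred over its ring (610,157.5). Descending on the round one.

Call:
step_arm(increments=[{"dx": -0.002, "dy": -0.001, "dz": 0.035, "wx": 0, "wy": 0, "wz": 0, "fingers": 1}, {"dx": 0, "dy": 0, "dz": 0.034, "wx": 0, "wy": 0, "wz": 0, "fingers": 1}, {"dx": 0, "dy": 0, "dz": 0, "wx": 0, "wy": 0, "wz": 0, "fingers": 1}, {"dx": 0, "dy": 0, "dz": 0, "wx": 0, "wy": 0, "wz": 0, "fingers": 0.4}, {"dx": 0, "dy": 0, "dz": 0, "wx": 0, "wy": 0, "wz": 0, "fingers": 0.4}])

```text
clock: 21.6
tool_pos: [435.7, 123.8, 77.7]
eef_rot: [-3.046, -0.77, -0.003]
contact_force: [0.5, 0.6, -0.4]
grip_width: 58.5
```

Call:
step_arm(increments=[{"dx": 0, "dy": 0, "dz": 0, "wx": 0, "wy": 0, "wz": 0, "fingers": 0.05}, {"dx": 0, "dy": 0, "dz": 0, "wx": 0, "wy": 0, "wz": 0, "fingers": 0.05}, {"dx": 0, "dy": 0, "dz": 0, "wx": 0, "wy": 0, "wz": 0, "fingers": 0.05}, {"dx": 0, "dy": 0, "dz": 0, "wx": 0, "wy": 0, "wz": 0, "fingers": 0.05}])

```text
clock: 22.0
tool_pos: [435.3, 123.7, 77.2]
eef_rot: [-3.045, -0.77, -0.003]
contact_force: [-0.3, 0.6, 6.9]
grip_width: 18.6
```

```bash
python3 plan.py 435 123 75 28.4; python3 -c "
from look import *
d=shot('scene','b6s.png');cv2.imwrite('pics/b6.png',cv2.resize(d['img'][130:330,310:510],(600,600)))
"
```

```text
t 22.0 pos [435.3 123.7  77.2] yaw 28.4 tilt 0.11 F [-0.3  0.6  6.9] w 18.6 j [-0.08  0.4  -0.39  2.13  0.25  0.65 -1.72]
-> [435.0, 123.0, 75.0, 28.4] wz -0.0 then dx -0.0006 dy 0.0005 dz 0.0022
```

View pics/b6.png

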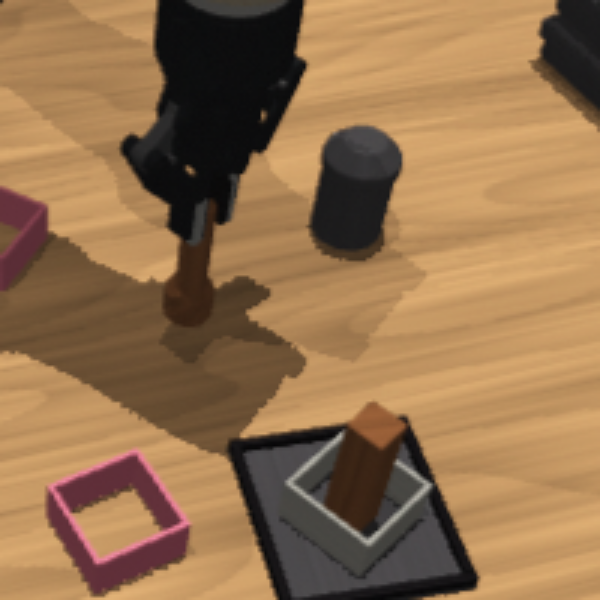

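Call:
step_arm(increments=[{"dx": 0, "dy": 0, "dz": -0.03, "wx": 0, "wy": 0, "wz": 0, "fingers": 0.05}, {"dx": 0, "dy": 0, "dz": -0.04, "wx": 0, "wy": 0, "wz": 0, "fingers": 0.05}, {"dx": 0.001, "dy": 0.043, "dz": 0, "wx": 0, "wy": 0, "wz": 0, "fingers": 0.05}, {"dx": 0.001, "dy": 0.043, "dz": 0, "wx": 0, "wy": 0, "wz": 0, "fingers": 0.05}, {"dx": 0.001, "dy": 0.043, "dz": 0, "wx": 0, "wy": 0, "wz": 0, "fingers": 0.05}])

```text
clock: 22.55
tool_pos: [499.4, 9.9, 147.2]
eef_rot: [3.045, 0.772, 0.002]
contact_force: [-0.1, -0.0, -1.0]
grip_width: 18.6
```

Call:
step_arm(increments=[{"dx": 0.001, "dy": 0.043, "dz": 0, "wx": 0, "wy": 0, "wz": 0, "fingers": 0.05}, {"dx": 0.001, "dy": 0.043, "dz": 0, "wx": 0, "wy": 0, "wz": 0, "fingers": 0.05}, {"dx": 0.002, "dy": 0.043, "dz": 0, "wx": 0, "wy": 0, "wz": 0, "fingers": 0.05}, {"dx": 0.002, "dy": 0.041, "dz": 0, "wx": 0, "wy": 0, "wz": 0, "fingers": 0.05}, {"dx": 0, "dy": 0, "dz": 0, "wx": 0, "wy": 0, "wz": 0, "fingers": 0.05}])

```text
clock: 23.05
tool_pos: [586.3, -142.5, 146.0]
eef_rot: [3.045, 0.758, 0.001]
contact_force: [-0.5, 0.1, -0.8]
grip_width: 18.9
```

```bash
python3 plan.py 585.5 -135.8 81 28.4; python3 -c "
from look import *
from meas import *
d=shot('scene','b7s.png');cv2.imwrite('pics/b7.png',cv2.resize(d['img'][200:400,130:330],(600,600)))
W=cloud(d);p=W.reshape(-1,3);p=p[~np.isnan(p[:,0])]
p=p[(abs(p[:,0]-585)<60)&(abs(p[:,1]+135)<60)]
for a,b in((60,70),(70,80),(80,90)):
  q=p[(p[:,2]>a)&(p[:,2]<b)];print(a,len(q),np.percentile(q[:,:2],[2,98],axis=0).round(1).tolist() if len(q) else '')
"
```

```text
t 23.1 pos [ 586.3 -142.5  146. ] yaw 27.9 tilt 0.19 F [-0.5  0.1 -0.8] w 18.9 j [ 0.37  0.5  -0.31  1.71  0.19  0.96 -1.1 ]
-> [585.5, -135.8, 81.0, 28.4] wz -0.5 then dx 0.0025 dy -0.0063 dz 0.0650
60 2 [[598.4, -145.8], [599.2, -143.0]]
70 72 [[587.8, -157.3], [600.1, -127.7]]
80 99 [[581.4, -157.2], [600.6, -127.6]]
```

View pics/b7.png

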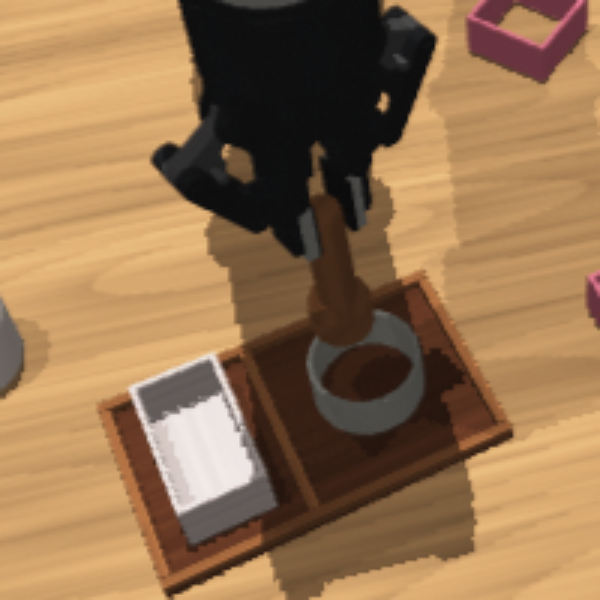

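Call:
step_arm(increments=[{"dx": 0.002, "dy": -0.006, "dz": 0, "wx": 0, "wy": 0, "wz": 0, "fingers": 0.05}, {"dx": 0, "dy": 0, "dz": 0.02, "wx": 0, "wy": 0, "wz": 0, "fingers": 0.05}, {"dx": 0, "dy": 0, "dz": 0.02, "wx": 0, "wy": 0, "wz": 0, "fingers": 0.05}, {"dx": 0, "dy": 0, "dz": 0.01, "wx": 0, "wy": 0, "wz": 0, "fingers": 0.05}, {"dx": 0, "dy": 0, "dz": 0, "wx": 0, "wy": 0, "wz": 0, "fingers": 0.05}])

```text
clock: 23.6
tool_pos: [582.3, -127.6, 95.3]
eef_rot: [-3.044, -0.773, 0.004]
contact_force: [-0.2, -0.8, -0.3]
grip_width: 19.1
```

Call:
step_arm(increments=[{"dx": 0, "dy": 0, "dz": 0.01, "wx": 0, "wy": 0, "wz": 0, "fingers": 0.05}, {"dx": 0, "dy": 0, "dz": 0, "wx": 0, "wy": 0, "wz": 0, "fingers": 0.05}])

```text
clock: 23.8
tool_pos: [583.3, -129.0, 85.9]
eef_rot: [-3.045, -0.771, 0.001]
contact_force: [-1.2, -0.9, -1.1]
grip_width: 18.9
```

```bash
python3 plan.py 585.5 -135.8 81 28.4; python3 -c "
from look import *
d=shot('scene','b8s.png');cv2.imwrite('pics/b8.png',cv2.resize(d['img'][200:400,130:330],(600,600)))"
```

```text
t 23.8 pos [ 583.3 -129.    85.9] yaw 28.4 tilt 0.03 F [-1.2 -0.9 -1.1] w 18.9 j [ 0.34  0.57 -0.3   1.78  0.22  0.83 -1.14]
-> [585.5, -135.8, 81.0, 28.4] wz 0.0 then dx -0.0013 dy 0.0071 dz 0.0049
```

View pics/b8.png

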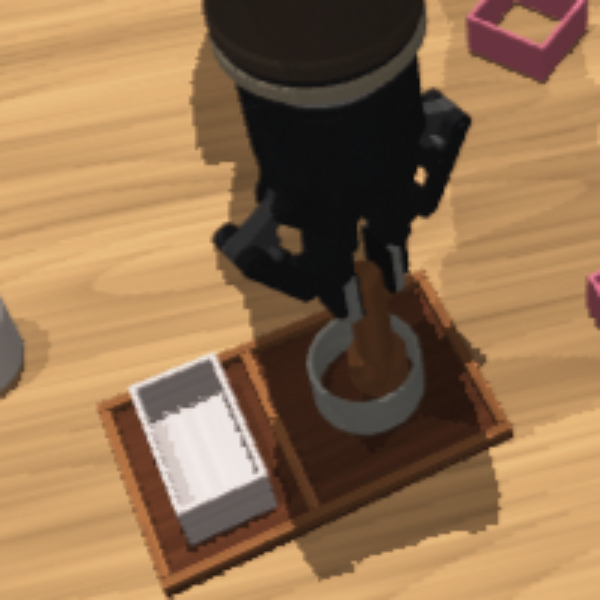

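Call:
step_arm(increments=[{"dx": -0.001, "dy": 0.006, "dz": 0, "wx": 0, "wy": 0, "wz": 0, "fingers": 0.05}, {"dx": 0, "dy": 0, "dz": 0.003, "wx": 0, "wy": 0, "wz": 0, "fingers": 0.05}, {"dx": 0, "dy": 0, "dz": 0, "wx": 0, "wy": 0, "wz": 0, "fingers": 0.05}, {"dx": 0, "dy": 0, "dz": 0, "wx": 0, "wy": 0, "wz": 0, "fingers": 0.05}])

```text
clock: 24.25
tool_pos: [585.5, -135.1, 83.3]
eef_rot: [-3.046, -0.77, 0.0]
contact_force: [-0.5, -0.2, -0.4]
grip_width: 18.6
```

Call:
step_arm(increments=[{"dx": 0, "dy": 0, "dz": 0.001, "wx": 0, "wy": 0, "wz": 0, "fingers": 0.05}, {"dx": 0, "dy": 0, "dz": 0, "wx": 0, "wy": 0, "wz": 0, "fingers": 0.05}])

```text
clock: 24.45
tool_pos: [585.5, -134.9, 82.2]
eef_rot: [-3.046, -0.771, 0.0]
contact_force: [-1.5, -0.6, -0.2]
grip_width: 18.5
```

Call:
step_arm(increments=[{"dx": 0, "dy": 0, "dz": 0.001, "wx": 0, "wy": 0, "wz": 0, "fingers": 0.05}, {"dx": 0, "dy": 0, "dz": 0.0005, "wx": 0, "wy": 0, "wz": 0, "fingers": 0.05}, {"dx": 0, "dy": 0, "dz": 0, "wx": 0, "wy": 0, "wz": 0, "fingers": 0.05}])

```text
clock: 24.75
tool_pos: [585.9, -134.8, 81.2]
eef_rot: [3.045, 0.771, 0.001]
contact_force: [-1.0, 1.1, 4.1]
grip_width: 18.3
```

Call:
step_arm(increments=[{"dx": 0, "dy": 0, "dz": 0, "wx": 0, "wy": 0, "wz": 0, "fingers": 0.6}, {"dx": 0, "dy": 0, "dz": 0, "wx": 0, "wy": 0, "wz": 0, "fingers": 0.8}, {"dx": 0, "dy": 0, "dz": 0, "wx": 0, "wy": 0, "wz": 0, "fingers": 0.8}, {"dx": 0, "dy": 0, "dz": -0.04, "wx": 0, "wy": 0, "wz": 0, "fingers": 0.8}, {"dx": 0, "dy": 0, "dz": -0.05, "wx": 0, "wy": 0, "wz": 0, "fingers": 0.8}])

```text
clock: 25.25
tool_pos: [583.7, -134.9, 169.5]
eef_rot: [-3.043, -0.77, 0.008]
contact_force: [1.2, -0.2, 1.2]
grip_width: 68.2
```

Call:
step_arm(increments=[{"dx": 0, "dy": 0, "dz": -0.03, "wx": 0, "wy": 0, "wz": 0, "fingers": 0.8}, {"dx": -0.04, "dy": 0, "dz": -0.01, "wx": 0, "wy": 0, "wz": 0, "fingers": 0.8}, {"dx": -0.04, "dy": 0, "dz": 0, "wx": 0, "wy": 0, "wz": 0, "fingers": 0.8}, {"dx": -0.04, "dy": 0, "dz": 0, "wx": 0, "wy": 0, "wz": 0, "fingers": 0.8}, {"dx": -0.04, "dy": 0, "dz": 0, "wx": 0, "wy": 0, "wz": 0, "fingers": 0.8}])

```text
clock: 25.75
tool_pos: [443.3, -211.8, 210.9]
eef_rot: [3.045, 0.77, 0.0]
contact_force: [-0.9, -1.1, -0.7]
grip_width: 68.3
```

Call:
step_arm(increments=[{"dx": 0, "dy": 0, "dz": 0, "wx": 0, "wy": 0, "wz": 0, "fingers": 0.8}, {"dx": 0, "dy": 0, "dz": 0, "wx": 0, "wy": 0, "wz": 0, "fingers": 0.8}, {"dx": 0, "dy": 0, "dz": 0, "wx": 0, "wy": 0, "wz": 0, "fingers": 0.8}])

```text
clock: 26.05
tool_pos: [445.8, -210.6, 211.0]
eef_rot: [3.045, 0.772, 0.002]
contact_force: [0.2, 0.5, 0.4]
grip_width: 68.1
```

```bash
python3 plan.py; python3 -c "
from look import *
d=shot('scene','c0.png')"; python3 ck.py square_tamper square_ring round_tamper round_ring loaf_tin jar shaker
```

```text
t 26.1 pos [ 445.8 -210.6  211. ] yaw 28.4 tilt 0.06 F [0.2 0.5 0.4] w 68.1 j [ 0.6   0.27 -0.32  1.89  0.1   1.   -0.84]
top square_tamper 0.78 ztop 91.1 [610.  157.6] [24.3 23.3] 28.5 wood [ 84.1 319.9] black [ 0.6 -0.4]
top square_tamper 0.18 ztop 100.5 [ 584.3 -134.6] [18.5 17.7] 21.8 wood [-4.8 40.4] black [   3.  -293.7]
top square_ring 0.94 ztop 32.3 [586.1  26.7] [59.2 57.9] 11.4 wood [ 32.1 197.4] black [ -10.7 -132.9]
top square_ring 0.89 ztop 36.2 [610.1 158.1] [59.2 57.6] 29.1 wood [ 84.3 320.4] black [0.6 0.2]
top square_ring 0.83 ztop 32.4 [345.8  13.8] [55.9 56.8] 45.4 wood [-205.1  237.3] black [-248.6 -168.8]
top round_tamper 0.86 ztop 100.6 [ 584.1 -133.9] [18.5 16.2] 21.8 wood [-4.9 41.2] black [   2.7 -293. ]
top round_tamper 0.68 ztop 12.3 [ 597.5 -171.9] [116.5 188.6] 12.6 wood [-0.   1.1] black [  19.7 -329.5]
top round_ring 0.72 ztop 36.3 [ 583.2 -135.2] [58.8 55.6] 63.1 wood [-6.  40.1] black [   1.9 -294.4]
top loaf_tin 0.66 ztop 39.9 [ 608.1 -225.1] [80.1 47.4] 12.6 wood [ -1.3 -53.1] black [  35.3 -381.5]
top jar 0.16 ztop 36.1 [ 581.6 -134.5] [54.5 52.2] 
[... 476 characters left out ...]
0.69 ztop 31.2 [346.8  14.3] [59.  60.3] 43.2 wood [-204.1  237.5] black [-247.7 -168.2]
scene round_tamper 0.66 ztop 99.6 [ 584.9 -134. ] [16.8 17.5] 48.2 wood [-4.  40.8] black [   3.5 -293. ]
scene round_ring 0.92 ztop 35.3 [ 587.  -135.8] [58.8 55.8] 85.1 wood [-2.5 38.7] black [   5.7 -294.6]
scene loaf_tin 0.97 ztop 39.2 [ 607.9 -224.1] [82.  44.8] 12.9 wood [ -1.3 -52.1] black [  35.  -380.5]
scene jar 0.78 ztop 76.7 [ 511.5 -342.3] [49.  48.9] 16.7 wood [-121.2 -146.4] black [ -49.6 -507.4]
scene jar 0.32 ztop 35.4 [ 587.  -135.8] [58.8 55.8] 85.1 wood [-2.5 38.7] black [   5.7 -294.6]
scene shaker 0.64 ztop 79.7 [392.6 252.2] [35.8 34.5] 74.9 wood [-107.5  459.8] black [-225.   73.]
```

View pics/c0.png

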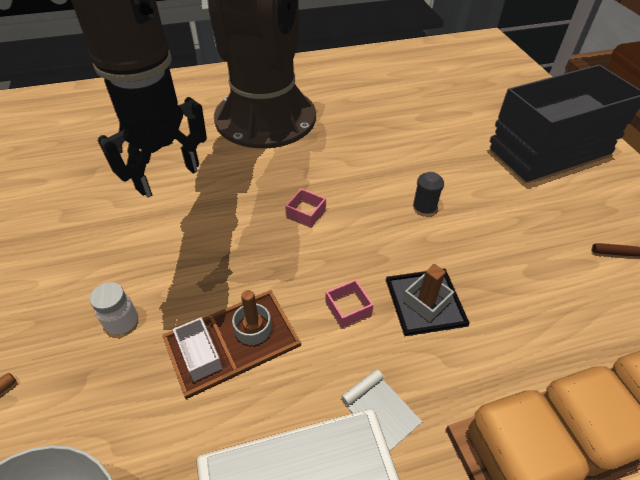

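Everything is in place. The tin is at (198,350), the round ring and tamper at (251,318), and the square ring and tamper at (430,295). The jar and shaker have not moved, and the gripper is clear at rest.

```bash
python3 -c "
from station import *
print(sign_off())"
```

```text
the job is handed in; nothing more can be done
None
```

Both kits are made up, and I handed the job in at about 27 s on the robot's clock. No verdict was reported.

Last measurements before handing in, in each tray's frame:

| Thing | Position, x / y (mm) | Allowed | Top height (mm) | Expected on tray floor (mm) |
|---|---|---|---|---|
| Round ring (wooden tray) | about -4 / +39 | ±30 / 12 to 66 | 35–36 | 34 |
| Loaf tin (wooden tray) | about -1 / -52.5 | ±20 / -70 to -36 | 39–40 | 38 |
| Square ring (black tray) | within 1 of centre | ±30 / ±27 | 35–36 | 34 |
| Round tamper | about 2 from its ring's centre | within 22 | 100 | 99 |
| Square tamper | about 1–2 from its ring's centre | within 22 | 90–91 | 89 |

- **Heights:** All tops read 1–2 mm high, as they did on the bare bench, so everything sits on the tray floors.
- **Tilt:** I did not measure tilt angles. In the pictures everything looks upright, and each tamper's top is centred over its ring.
- **Bystanders:** The jar and the shaker measured where they started, to about 1 mm. The two pink rings were not touched.
- **Disagreements:** The two cameras differed by up to 4 mm on the round ring, because the tamper partly hides it. The final top view did not find the jar and reported the round ring instead. I took the jar's position from the scene view.
- **Contact force:** While I was closing on the first ring the tool felt about 28 N upward, probably the fingertips pressing on the bench. I raised the gripper 6 mm and regripped.

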